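# Load and close a jeweller's top-hat annealing kiln

### The job

Load the little top-hat kiln for annealing: pile all the copper medal blanks on the bench flat and centred on its round hearth plate, and stand the steel flattening weight upright in the middle on top of the pile. Then set the hood fully down over the two locating pins with its keeper towards the bolt (the bolt has to be drawn back for that), and slide the bolt fully home through the keeper. Leave the tools and other things on the bench where they are.

Things in the scene. Friction and masses are not known exactly. Their poses are not given: they have to be found in the camera images.
- kiln: Fixed grey base of a small top-hat kiln. Origin on the bench under its hearth's centre, z up. Deck 236 mm along x, y -100 to +85, top at z 45 mm. Control box on its -y side: 150 mm along x, y -95 to -235, top at z 65 mm, with the bolt along its middle in two staples (30 mm along x) at y -142 and -212, tops at z 93. Hood seated: its origin at 0, 0, 45 mm here, axes parallel to these.
- hearth (a point): Centre of the top face of the round white ceramic hearth plate (84 mm diameter, 8 mm thick, top 53 mm above the bench), where the pile is built.
- pin_near (a point): Tip of the locating pin at kiln x -90, y 0 mm. Pins: steel, 12 mm thick, 28 mm tall from the deck (tip 73 mm above the bench), the upper 11 mm tapering to 4 mm.
- pin_far (a point): Tip of the locating pin at kiln x +90 mm, the same.
- bolt (a joint): Sliding steel bolt of the kiln, in m: 0 = drawn fully back, 0.035 = fully home (stop). Slides along the kiln's +y, towards the hearth, with about 2 N friction; stays where it is left. It starts forward (0.013 to 0.034); beyond 0.004 it stands under the place of the hood's keeper and the hood cannot go down.
- bolt_knob (a point): Grip point on the bolt's upright round knob: 14 mm diameter, rising from the 12 mm rod (axis 80 mm above the bench) to 126 mm above the bench; this point is on its axis 114 mm above the bench, at kiln x 0, y -195 mm + the joint value.
- bolt_tip (a point): Front end of the bolt rod, on its axis, at kiln y -123 mm + the joint value.
- hood: Kiln hood (the top hat): round aluminium jacket 150 mm across, 115 mm tall, open below, inside 110 mm across and 95 mm deep, 0.7 kg, upright on the bench at first. Origin at the centre of its lower rim, z up. Steel ears at x -90 and +90 mm (40 x 40 mm, 8 mm thick, level with the rim) have 15 mm holes for the pins. Keeper on its -y side, bar handle along x on top.
- hood_handle (a point): Centre of the wooden bar handle: 116 mm long along the hood's x, 20 mm wide in y, 28 mm tall (131 to 159 mm above the rim; this point 145 mm above the rim), with a 16 mm gap under it and posts at x -46 and +46 mm.
- keeper (a point): Centre of the 20 x 20 mm opening in the hood's keeper, a steel bracket on the hood's -y side reaching 117 mm from the hood's axis; plate 5 mm thick; this point 35 mm above the rim. The bolt passes through it when shot.
- weight: Steel flattening weight: disc 60 mm diameter and 12 mm thick with an upright grip stub 20 mm diameter in its middle, 36 mm tall over all, 0.3 kg. Origin at the centre of its underside, z up.
- blank1: Copper medal blank: plain flat disc, 64 mm diameter, 7 mm thick, 0.19 kg, lying on the bench. Origin at the centre of its underside at the start, z its axis. Three to five of the five are there; an absent one reads None from the start.
- blank2: Copper medal blank: plain flat disc, 64 mm diameter, 7 mm thick, 0.19 kg, lying on the bench. Origin at the centre of its underside at the start, z its axis. Three to five of the five are there; an absent one reads None from the start.
- blank3: Copper medal blank: plain flat disc, 64 mm diameter, 7 mm thick, 0.19 kg, lying on the bench. Origin at the centre of its underside at the start, z its axis. Three to five of the five are there; an absent one reads None from the start.
- blank4: Copper medal blank: plain flat disc, 64 mm diameter, 7 mm thick, 0.19 kg, lying on the bench. Origin at the centre of its underside at the start, z its axis. Three to five of the five are there; an absent one reads None from the start.
- blank5: Copper medal blank: plain flat disc, 64 mm diameter, 7 mm thick, 0.19 kg, lying on the bench. Origin at the centre of its underside at the start, z its axis. Three to five of the five are there; an absent one reads None from the start.
- pliers: Bystander: pliers with red grips, 155 mm, loose on the bench.
- hammer: Bystander: hammer with wooden shaft, 230 mm.
- pusher: Bystander: stone pusher with wooden handle, 150 mm.
- third_hand: Bystander: third-hand holder on a black stepped round foot 96 mm across, about 105 mm tall.
- parts_case: Bystander: flat parts case with clear lid, 140 x 100 x 30 mm.
- dial_gauge: Bystander: dial gauge, 60 mm dial with a short stem.
- ring_mandrel: Bystander: tapered steel ring mandrel, 250 mm long, lying down.

How it is judged:
By the outcome, as a careful person would: the job done as asked, in the order asked, and still so for the second after the job is handed in, with the robot touching nothing.
Of blank1, blank2, blank3, blank4, blank5 only 3 to 5 are there at a start; the rules pass over those that are not, and their reading is None.
At some moment in a run one of blank1, blank2, blank3, blank4, blank5, hood may be knocked a few centimetres aside while the robot is not near it.
Once in a run the grip may slacken for a moment while it holds something.
It also fails if it takes over 210 s, if anything falls off the work surface, if the arm or the gripper's body presses on something with over 40 N, if the wrist force passes 120 N, or if a joint passes its speed limit or range.

### The arm

A 6-joint arm with a two-finger parallel gripper is mounted at the origin on the work surface. World frame = base frame: x ahead of the robot, y to its left, z up, the work surface at z = 0. Lengths are in mm, angles in degrees, forces in N, time in s.
With the tool pointing down it reaches from about 350 to 850 mm from the base axis. Payload 8.1 kg.
Tool frame: the origin (TCP) lies on the centre line of the jaws, within the pads' length; the fingertips stand 14 mm ahead of it and the grasp point (between the pads) lies 5 mm behind it; z points along the fingers, y is the line along which they close (so a half turn about z gives the same grasp; the last joint's range is limited). The gripper opens to 85 mm and grips with 20 to 120 N. Pads are 22 mm wide; open, the fingers measure 114 mm over their backs; the gripper's body (76 mm by 85 mm) begins 54 mm behind the grasp point. The pads swing forward as they close: fully open they stand 13 mm farther back than shut.
Start: joints at [59.565, 7.471, 85.268, -0, 87.261, -4.893], TCP at [258.688, 541.374, 245.292] pointing down, gripper open.
Joint ranges: [-169.43, 169.43], [-51.17, 129.36], [1.28, 143.12], [-76.62, 256.62], [0, 156.53], [-152.29, 152.29]. Speed limits (degrees/s): [136.94, 136.94, 159.86, 180, 180, 180].

### API

Orientations are given as [roll, pitch, yaw] about the fixed x, y, z axes, in that order (R = Rz(yaw) Ry(pitch) Rx(roll)).
In Python, from bench import sense, snapshot, camera_info, hand_in gives the robot as it stands. The module is installed in compiled form; this text tells all that it offers.
- The arm moves only by the tool apply_moves, never from a script. Its argument "deltas" is a list of rows, each a list of 7 numbers: the shift along the tool's x, y, z scaled (see below), then the turn, a rotation vector about the tool's x, y, z scaled (see below), then the opening, from 0 (shut) to 1 (fully open). In form: [[dx, dy, dz, ax, ay, az, claw], ...]. A call has 1 to 8 rows; each row shifts and turns the commanded pose from where the row before left it, along the tool's axes as they then stand; what a row does not reach is not made up. The controller multiplies each number of a shift by 0.03 m and each number of a turn by 0.08 rad. A row lasts 1/8 s, in which the tool goes at most 62.5 mm and 10.7 degrees, less where a joint would pass 70% of its speed; a pose out of reach is approached as far as the arm can. A call with a number of a shift or a turn outside -1 to 1 is refused whole. A call with a gripper value outside its range is refused whole. The fingers move at their own pace and stop on an object; "grip_force" is the grip in N (left out, the last holds). Time passes only in rows, so rows that do not move let the fingers close. It gives the time, the measured TCP pose, the force, the opening and the grip force at its end, in the units of the state.
- sense(): the state, without advancing time (a new reading comes with each control period).
- snapshot(name): name is "side" or "top"; returns the picture (420x560x3 uint8, red, green, blue); there is no depth.
- camera_info(name): a dict with "vertical_fov" (degrees; the focal length in pixels is half the picture's height over the tangent of half this angle, whatever the lens; pixels are square), "cx", "cy" (the principal point, pixels), "origin" and "rotation" of the camera in the world. Camera axes: x right, y up, looking along -z (the intrinsics and any distortion apply to the point x, -y, -z); pixel columns grow to the right and rows downward; lengths in mm; the calibration is good to about 2 mm. A picture is of the moment at which its call begins. camera_info takes no time and is no camera call.
- hand_in(): hands the job in; it is judged then, once.
The state is a dict: "time": time; "joint_pos": joint angles; "qd": joint speeds; "joint_efforts": joint torques, N m; "tool_pos": TCP position; "tcp_rot": TCP orientation; "ft_force": force on the tool from outside, world axes, zero at the start; "wrist_torque": the same for the moment, N m; "finger_gap": finger opening in mm; "grip_force": force on a finger pad.
Only numpy, scipy, OpenCV 4.12 (cv2) and the standard library are available. Lean on these libraries where they do the work, as an engineer would, in place of code of your own. Each camera call takes 0.05 s, during which the arm holds its last target. There are 200 camera calls.

## Working session

There is one attempt and no reset: what is moved stays moved. The work goes in short steps, Python scripts to look and compute and a tool call to move; the robot and the scene stay as the last step left them, time stands still between calls to the robot, and variables do not carry over. Pictures are saved under pics/ and viewed, at most 14 in all, crops included, and the job is handed in when it is done.

Besides the shell and the picture viewer there is one more tool, called after "Call:" by a JSON object that holds its "name" and its "arguments". apply_moves: Moves the arm, as the interface text tells. Its arguments: {"type":"object","properties":{"deltas":{"type":"array"},"grip_force":{"type":"number"}},"required":["deltas"]}

```bash
mkdir -p pics; cat > h.py <<'E'
import numpy as np, cv2, json
from bench import sense, snapshot, camera_info
def save(name,fn):
    im=snapshot(name); cv2.imwrite('pics/'+fn,cv2.cvtColor(im,cv2.COLOR_RGB2BGR)); return im
E
python3 - <<'E'
from h import *
for n in('top','side'):
    print(n,camera_info(n)); save(n,n+'0.png')
print(sense())
E
```

```text
top {'vertical_fov': 55.268591053936824, 'cx': 283.7413080998752, 'cy': 207.83305439022928, 'origin': array([ 393.18134766,  -56.76939317, 1189.86698966]), 'rotation': array([  7.50532237,   1.47182857, -89.12033256])}
side {'vertical_fov': 50.709505745616624, 'cx': 274.09466029534866, 'cy': 208.19855000685334, 'origin': array([   76.45412845, -1008.00313104,   987.59010834]), 'rotation': array([ 49.77133768,   1.22075567, -26.33061833])}
{'time': 0.1, 'joint_pos': array([ 5.95648547e+01,  7.51106635e+00,  8.53233650e+01, -4.59358752e-04,
        8.72620729e+01, -4.89253109e+00]), 'qd': array([ 0.06290543, -0.00649952, -0.21316523, -0.02295542, -0.0301882 ,
        0.07619188]), 'joint_efforts': array([ 1.03930393e-03, -5.70955575e+01, -5.01939404e+01, -1.76508406e-04,
        8.30118195e-03,  6.47960474e-05]), 'tool_pos': array([258.44471253, 540.95772446, 244.34322431]), 'tcp_rot': array([-1.79903808e+02, -7.77342984e-03,  1.54457402e+02]), 'ft_force': array([0.61434964, 0.11236088, 0.5256106 ]), 'wrist_torque': array([-0.05341473, -0.01062984,  0.05196891]), 'grip_force': 0.0, 'finger_gap': 85.12807717634874}
```

View pics/top0.png

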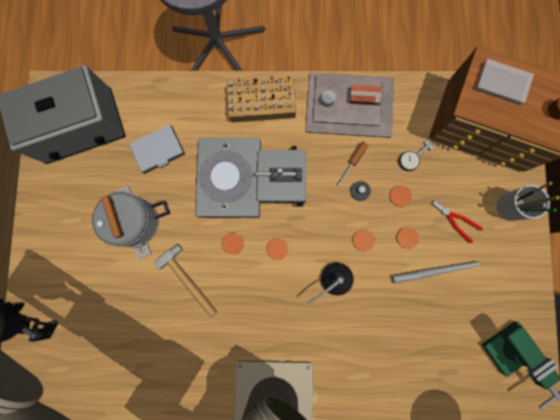

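View pics/side0.png

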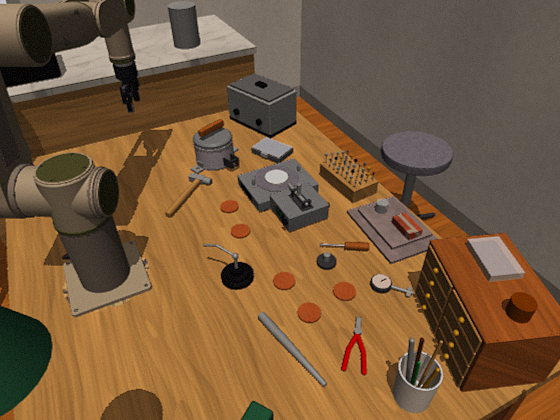

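The top view shows five blanks at about (232,243), (277,249), (363,240), (408,238) and (400,196). The weight is at (361,190), the hearth at (225,176) with the bolt box to its right, and the hood at (125,218) with its keeper to the right. The side view agrees.

```bash
cat >> h.py <<'E'
from scipy.spatial.transform import Rotation as Rn
class Cam:
    def __init__(s,n):
        i=camera_info(n); s.o=np.array(i['origin']); s.R=Rn.from_euler('xyz',i['rotation'],degrees=True).as_matrix()
        s.f=210/np.tan(np.radians(i['vertical_fov']/2)); s.c=np.array([i['cx'],i['cy']])
    def ray(s,p):
        d=(np.asarray(p,float)-s.c)/s.f; return s.R@np.array([d[0],-d[1],-1])
    def plane(s,p,z):
        d=s.ray(p); return (s.o+d*(z-s.o[2])/d[2]).round(1)
    def px(s,P):
        q=s.R.T@(np.asarray(P,float)-s.o); return np.array([-q[0]/q[2],q[1]/q[2]])*s.f+s.c
T=Cam('top');S=Cam('side')
def tri(pt,ps):
    a,b=T.ray(pt),S.ray(ps); A=np.c_[a,-b]; t=np.linalg.lstsq(A,S.o-T.o,rcond=None)[0]
    P,Q=T.o+a*t[0],S.o+b*t[1]; return ((P+Q)/2).round(1), round(float(np.linalg.norm(P-Q)),1)
def hsv(im): return cv2.cvtColor(im,cv2.COLOR_RGB2HSV)
def blobs(m,amin=60,amax=5000):
    out=[]
    for c in cv2.findContours(m.astype(np.uint8),0,cv2.CHAIN_APPROX_NONE)[0]:
        a=cv2.contourArea(c)
        if amin<a<amax and len(c)>5:
            e=cv2.fitEllipse(c); out.append((np.round(e[0],1),np.round(e[1],1),a))
    return out
def blanks(im): 
    h=hsv(im); return blobs(((h[...,0]<9)|(h[...,0]>176))&(h[...,1]>130)&(h[...,2]>90))
E
python3 - <<'E'
from h import *
im={n:cv2.cvtColor(cv2.imread(f'pics/{n}0.png'),cv2.COLOR_BGR2RGB) for n in('top','side')}
for n,C in(('top',T),('side',S)):
    print(n)
    for b in blanks(im[n]): print(b[0],b[1],C.plane(b[0],7))
    h=hsv(im[n]); 
    for b in blobs((h[...,1]<45)&(h[...,2]>165)): print('white',b,C.plane(b[0],53))
def crop(n,x,y,w,h,k,fn):
    cv2.imwrite('pics/'+fn,cv2.resize(cv2.cvtColor(im[n],cv2.COLOR_RGB2BGR)[y:y+h,x:x+w],None,fx=k,fy=k,interpolation=cv2.INTER_CUBIC))
crop('top',85,125,230,150,3.4,'ct.png'); crop('side',160,100,200,150,4,'cs.png')
E
```

```text
top
[469.8 230.2] [16.5 48.1] [ 489.2 -568.2    7. ]
[362.5  98.7] [ 5.1 31.3] [ 889.4 -260.6    7. ]
[365.8  88.1] [ 4.  35.9] [ 923.6 -271.1    7. ]
white (array([224.6, 175.4]), array([27. , 27.8]), 588.0) [635.4 147.9  53. ]
white (array([409.7, 160. ]), array([14.6, 15.8]), 180.0) [ 685.9 -386.2   53. ]
white (array([155.6, 147.2]), array([30.8, 50.6]), 1100.5) [718.  354.7  53. ]
white (array([584.5,  58.6]), array([ 57.2, 124.6]), 215.0) [ 996.7 -905.    53. ]
side
[354.1 364.3] [21.1 53.7] [ 484.4 -571.4    7. ]
[401.3 222.4] [ 4.7 23.5] [ 908.6 -218.1    7. ]
[411.7 221.5] [ 4.4 28.3] [ 941.3 -230.3    7. ]
white (array([491.5, 259.5]), array([36.2, 57. ]), 174.0) [ 994.1 -497.5   53. ]
white (array([276.1, 176.3]), array([13. , 21.9]), 221.0) [633.3 145.9  53. ]
white (array([73. , 65.6]), array([ 34.1, 131.9]), 1855.5) [ 116.1 1566.6   53. ]
white (array([182.3,  41.2]), array([ 42.1, 137.1]), 3122.5) [ 748.1 1628.5   53. ]
```

View pics/ct.png

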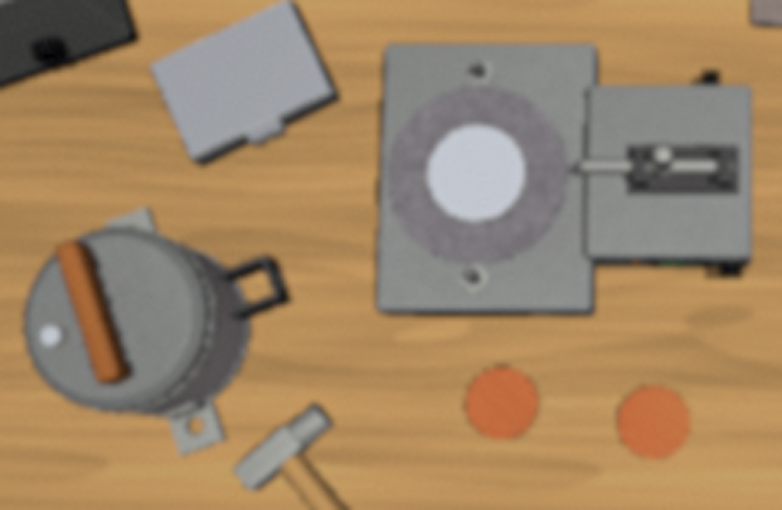

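View pics/cs.png

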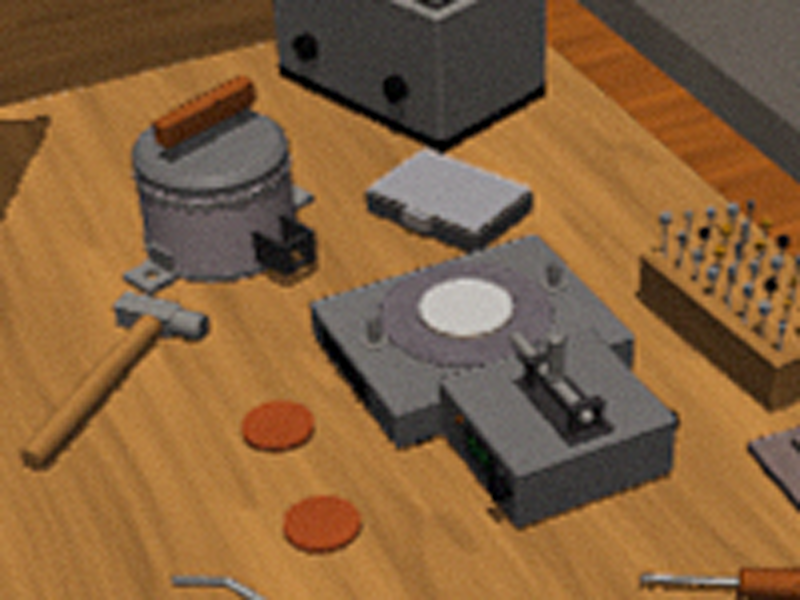

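The crops show the pins at top px ≈(224,206) and (226,146), the knob top at ≈(280,171), and the hood handle as a brown bar with the keeper towards image right. The hammer head lies close to the near ear.

```bash
python3 - <<'E'
from h import *
im={n:cv2.cvtColor(cv2.imread(f'pics/{n}0.png'),cv2.COLOR_BGR2RGB) for n in('top','side')}
for n,(x,y) in(('top',(232,243)),('top',(250,243)),('side',(230,207)),('side',(215,215)),('top',(112,218))): print(n,hsv(im[n])[y,x])
pts=dict(near=((223.8,206.5),(253.75,180)),far=((225.6,145.6),(298,166)),knob=((279.7,170.6),(299,184.5)))
for k,(a,b) in pts.items(): 
    z=dict(near=73,far=73,knob=126)[k]; print(k,tri(a,b),T.plane(a,z),S.plane(b,z))
print('tip z80',T.plane((85+572/3.4,125+169/3.4),80))
# deck edges top view crop px
for p in((387,45),(597,45),(378,312),(594,314)): print('deck',T.plane((85+p[0]/3.4,125+p[1]/3.4),45))
for p in((588,86),(750,86),(584,258),(748,260)): print('box',T.plane((85+p[0]/3.4,125+p[1]/3.4),65))
for p in((126,215),(143.5,249.5),): print('ear?',T.plane(p,8))
for n,C in(('top',T),('side',S)):
    h=hsv(im[n]); m=(h[...,1]>165)&(h[...,0]<14); print(n)
    for b in blobs(m): print(b, C.plane(b[0],7),C.plane(b[0],145))
E
```

```text
top [ 10 170 196]
top [ 18 128 194]
side [  9 205 162]
side [ 16 169 173]
top [ 13 170 165]
near (array([543.8, 143.6,  69. ]), 3.3) [541.7 143.4  73. ] [543.3 138.2  73. ]
far (array([720.5, 144.8,  69.5]), 1.7) [718.6 144.4  73. ] [718.9 140.3  73. ]
knob (array([636. , -14.9, 122.9]), 1.5) [634.6 -14.8 126. ] [634.8 -18.6 126. ]
tip z80 [632.5  61.7  80. ]
deck [748.6 229.9  45. ]
deck [750.   46.5  45. ]
deck [514.6 227.5  45. ]
deck [515.2  43.7  45. ]
box [707.7  51.5  65. ]
box [708.8 -86.   65. ]
box [560.   51.4  65. ]
box [559.9 -85.5  65. ]
ear? [521.1 448.4   8. ]
ear? [419.1 389.2   8. ]
top
(array([276.4, 248.8]), array([17.7, 18.7]), 255.5) [427.   -4.3   7. ] [423.  -10.4 145. ]
(array([232.1, 243. ]), array([18.6, 18.9]), 272.5) [442.1 126.9   7. ] [436.4 105.4 145. ]
(array([362.3, 239.7]), array([16.8, 18.2]), 224.0) [ 457.2 -255.7    7. ] [ 449.7 -232.5  145. ]
(array([408.3, 236.1]), array([14.9, 20.2]), 209.0) [ 469.6 -389.7    7. ] [ 460.7 -350.8  145. ]
(array([467.8, 228.9]), array([17.3, 42.8]), 258.5) [ 493.  -562.6    7. ] [ 481.3 -503.6  145. ]
(array([55
[... 1130 characters left out ...]
3    7. ] [-223.9  -41.9  145. ]
(array([240. , 230.6]), array([13.9, 19.1]), 206.0) [424.3  -8.8   7. ] [ 375.3 -149.4  145. ]
(array([400.3, 224.8]), array([ 9., 22.]), 135.0) [ 898.3 -225.9    7. ] [ 782.6 -335.9  145. ]
(array([412.6, 222.8]), array([ 3.3, 36.2]), 72.0) [ 939.7 -236.7    7. ] [ 818.2 -345.2  145. ]
(array([229.2, 206.1]), array([12.1, 17.9]), 167.5) [439.6 122.9   7. ] [388.5 -36.3 145. ]
(array([419.9, 204.4]), array([18.1, 28.2]), 312.5) [1023.  -174.3    7. ] [ 889.8 -291.6  145. ]
(array([211. , 127.1]), array([ 7.6, 31.5]), 168.5) [571.3 664.9   7. ] [501.7 429.5 145. ]
(array([354.4, 150.8]), array([ 14.5, 168.1]), 1541.5) [1016.1  210.     7. ] [883.8  38.6 145. ]
```

Call:
{"name": "apply_moves", "arguments": {"deltas": [[0, 0, 0, 0, 0, -0.93, 1], [0, 0, 0, 0, 0, -0.93, 1], [0, 0, 0, 0, 0, -0.93, 1], [0, 0, 0, 0, 0, -0.93, 1], [0, 0, 0, 0, 0, -0.93, 1], [0, 0, 0, 0, 0, -0.93, 1], [-0.4, -0.98, 0, 0, 0, 0, 1], [-0.4, -0.98, 0, 0, 0, 0, 1]], "grip_force": 40}}

```text
time: 1.1
tool_pos: [282.6, 481.8, 244.5]
tcp_rot: [-179.9, -0.0, -179.9]
ft_force: [0.3, 0.7, 0.3]
finger_gap: 85.4
grip_force: 0.0
```

Call:
{"name": "apply_moves", "arguments": {"deltas": [[-0.43, -0.99, 0, 0, 0, 0, 1], [-0.43, -0.99, 0, 0, 0, 0, 1], [-0.43, -0.99, 0, 0, 0, 0, 1], [-0.43, -0.99, 0, 0, 0, 0, 1], [-0.43, -0.99, 0, 0, 0, 0, 1], [-0.43, -0.99, 0, 0, 0, 0, 1], [-0.43, -0.99, 0, 0, 0, 0, 1], [-0.43, -0.99, 0.5, 0, 0, 0, 0.9]]}}

```text
time: 2.1
tool_pos: [386.9, 244.3, 231.0]
tcp_rot: [179.9, 0.1, -180.0]
ft_force: [0.4, -0.1, 0.2]
finger_gap: 76.9
grip_force: 0.0
```

Call:
{"name": "apply_moves", "arguments": {"deltas": [[-0.43, -0.99, 1, 0, 0, 0, 0.9], [-0.43, -0.99, 1, 0, 0, 0, 0.9], [-0.43, -0.99, 1, 0, 0, 0, 0.9], [-0.4, -0.9, 1, 0, 0, 0, 0.9], [0, 0, 0, 0, 0, 0, 0.9], [0, 0, 0, 0, 0, 0, 0.9]]}}

```text
time: 2.85
tool_pos: [436.8, 129.3, 110.7]
tcp_rot: [180.0, -0.0, -180.0]
ft_force: [-0.2, 0.8, 0.5]
finger_gap: 77.0
grip_force: 0.0
```

```bash
cat >> h.py <<'E'
def look(tag=None):
    im={}
    for n,C in(('top',T),('side',S)):
        im[n]=snapshot(n); h=hsv(im[n]); m=(h[...,1]>150)&(h[...,0]<13)
        if tag: cv2.imwrite(f'pics/{tag}_{n}.png',cv2.cvtColor(im[n],cv2.COLOR_RGB2BGR))
        print(n,*[f'{C.plane(b[0],7)[:2]} {b[1]}' for b in blobs(m,120,420) if C.plane(b[0],7)[1]>-480 and C.plane(b[0],7)[1]<330 and C.plane(b[0],7)[0]<680 and max(b[1])<27])
    return im
E
python3 - <<'E'
from h import *
look('a'); print(sense()['tool_pos'],sense()['tcp_rot'],sense()['finger_gap'],sense()['ft_force'])
E
```

```text
top [427.3  -5.2] [19.7 20.2] [ 456.9 -257.1] [19.8 20.3] [ 466.3 -387.3] [19.4 20.9] [ 589.6 -368.8] [19.6 20.7]
side [ 463.1 -389.7] [19.5 22.9] [ 586.3 -372. ] [18.  22.2] [ 454.  -260.2] [17.3 21.2] [424.2  -8.2] [13.4 18.8] [439.7 124. ] [12.1 17.6]
[437.38936177 129.86203164 111.51110901] [ 1.79965901e+02  1.02363954e-01 -1.79920875e+02] 76.82377797979063 [-0.20153556  0.36982083 -0.44813708]
```

Call:
{"name": "apply_moves", "arguments": {"deltas": [[-0.13, -0.14, 1, 0, 0, 0, 0.9], [0, 0, 1, 0, 0, 0, 0.9], [0, 0, 0.5, 0, 0, 0, 0.9], [0, 0, 0.25, 0, 0, 0, 0.9], [0, 0, 0, 0, 0, 0, 0.9], [0, 0, 0, 0, 0, 0, 0.9]]}}

```text
time: 3.7
tool_pos: [441.6, 125.0, 28.9]
tcp_rot: [180.0, 0.1, -180.0]
ft_force: [0.3, -1.3, -0.2]
finger_gap: 76.9
grip_force: 0.0
```

```bash
python3 - <<'E'
from h import *
im=save('side','b.png'); s=sense(); print(s['tool_pos'],s['ft_force'])
cv2.imwrite('pics/b2.png',cv2.resize(cv2.cvtColor(im,cv2.COLOR_RGB2BGR)[140:250,160:300],None,fx=5,fy=5,interpolation=cv2.INTER_CUBIC))
E
```

```text
[441.65930017 124.98951315  28.88471742] [-0.03256047 -0.23784619  0.23503394]
```

View pics/b2.png

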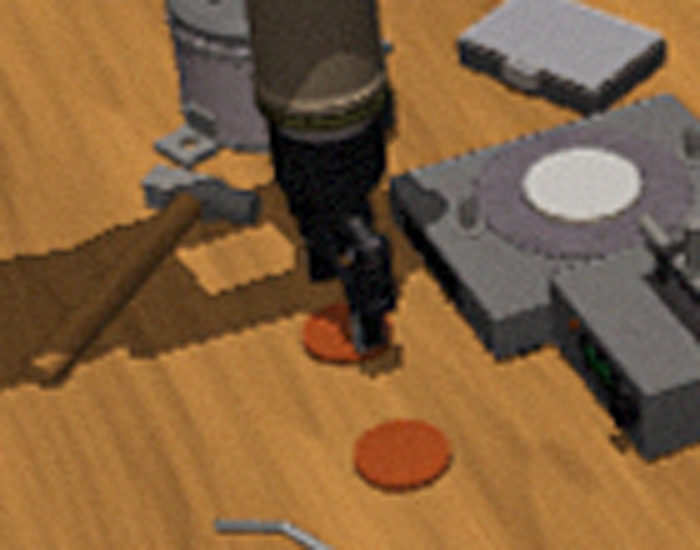

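The picture shows the gripper straddling the blank with the fingertips slightly above the bench. Next I descend in small steps, watching the force.

Call:
{"name": "apply_moves", "arguments": {"deltas": [[0, 0, 0.2, 0, 0, 0, 0.9], [0, 0, 0.1, 0, 0, 0, 0.9], [0, 0, 0, 0, 0, 0, 0.9]]}}

```text
time: 4.12
tool_pos: [440.3, 124.7, 18.3]
tcp_rot: [-180.0, -0.1, -180.0]
ft_force: [-0.0, 0.1, 0.6]
finger_gap: 77.1
grip_force: 0.0
```

Call:
{"name": "apply_moves", "arguments": {"deltas": [[0, 0, 0.1, 0, 0, 0, 0.9], [0, 0, 0, 0, 0, 0, 0.9]]}}

```text
time: 4.38
tool_pos: [440.5, 124.7, 15.5]
tcp_rot: [-180.0, -0.0, -180.0]
ft_force: [-0.7, 0.1, 0.2]
finger_gap: 76.4
grip_force: 0.0
```

Call:
{"name": "apply_moves", "arguments": {"deltas": [[0, 0, 0.05, 0, 0, 0, 0.9], [0, 0, 0, 0, 0, 0, 0.9]]}}

```text
time: 4.62
tool_pos: [440.7, 124.8, 14.2]
tcp_rot: [-180.0, -0.0, -180.0]
ft_force: [-0.7, -0.3, -0.1]
finger_gap: 77.0
grip_force: 0.0
```

Call:
{"name": "apply_moves", "arguments": {"deltas": [[0, 0, 0.08, 0, 0, 0, 0.9], [0, 0, 0, 0, 0, 0, 0.9]]}}

```text
time: 4.88
tool_pos: [440.6, 124.7, 11.7]
tcp_rot: [-180.0, -0.0, -180.0]
ft_force: [0.4, 0.6, -1.2]
finger_gap: 76.8
grip_force: 0.0
```

Call:
{"name": "apply_moves", "arguments": {"deltas": [[0, 0, 0, 0, 0, 0, 0.8], [0, 0, 0, 0, 0, 0, 0.6], [0, 0, 0, 0, 0, 0, 0.6], [0, 0, 0, 0, 0, 0, 0.6]]}}

```text
time: 5.38
tool_pos: [441.0, 124.9, 12.7]
tcp_rot: [180.0, 0.0, -180.0]
ft_force: [-3.9, -0.0, 7.8]
finger_gap: 61.0
grip_force: 41.2
```

Call:
{"name": "apply_moves", "arguments": {"deltas": [[0, 0, -0.3, 0, 0, 0, 0.6], [0, 0, -1, 0, 0, 0, 0.6], [0, 0, -1, 0, 0, 0, 0.6], [0, 0, -1, 0, 0, 0, 0.6], [0, 0, 0, 0, 0, 0, 0.6], [0, 0, 0, 0, 0, 0, 0.6]]}}

```text
time: 6.12
tool_pos: [440.2, 124.7, 110.0]
tcp_rot: [-180.0, -0.1, -180.0]
ft_force: [0.6, 0.1, -2.3]
finger_gap: 60.7
grip_force: 44.1
```

```bash
python3 - <<'E'
from h import *
im=save('side','c.png'); s=sense(); print(s['tool_pos'],s['ft_force'],s['finger_gap'],s['grip_force'])
cv2.imwrite('pics/c2.png',cv2.resize(cv2.cvtColor(im,cv2.COLOR_RGB2BGR)[110:230,160:300],None,fx=5,fy=5,interpolation=cv2.INTER_CUBIC))
E
```

```text
[439.69833753 124.56530731 109.43808831] [-0.44337954 -0.55264623 -2.41802219] 60.46156868800268 44.140639901161194
```

View pics/c2.png

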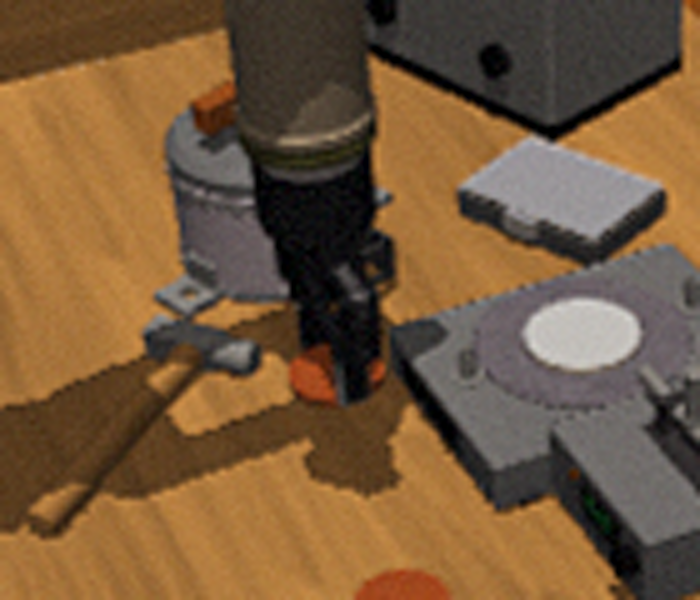

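Call:
{"name": "apply_moves", "arguments": {"deltas": [[-0.92, 0.1, 0, 0, 0, 0, 0.6], [-0.92, 0.1, 0, 0, 0, 0, 0.6], [-0.92, 0.1, 0, 0, 0, 0, 0.6], [-0.92, 0.1, 0, 0, 0, 0, 0.6], [-0.92, 0.11, 0, 0, 0, 0, 0.6], [-0.92, 0.11, 0, 0, 0, 0, 0.6], [-0.94, 0.11, 0, 0, 0, 0, 0.6], [0, 0, 0.5, 0, 0, 0, 0.6]]}}

```text
time: 7.18
tool_pos: [636.0, 146.8, 94.9]
tcp_rot: [180.0, 0.0, -180.0]
ft_force: [0.5, 1.2, -1.5]
finger_gap: 61.1
grip_force: 44.2
```

Call:
{"name": "apply_moves", "arguments": {"deltas": [[0, 0, 0.5, 0, 0, 0, 0.6], [0, 0, 0, 0, 0, 0, 0.6], [0, 0, 0, 0, 0, 0, 0.6]]}}

```text
time: 7.55
tool_pos: [633.8, 146.8, 80.6]
tcp_rot: [-180.0, -0.0, -180.0]
ft_force: [0.1, -0.7, -2.0]
finger_gap: 60.9
grip_force: 44.1
```

Down 13.5 mm, then release and rise.

Call:
{"name": "apply_moves", "arguments": {"deltas": [[0, 0, 0.3, 0, 0, 0, 0.6], [0, 0, 0.13, 0, 0, 0, 0.6], [0, 0, 0, 0, 0, 0, 0.6], [0, 0, 0, 0, 0, 0, 0.6]]}}

```text
time: 8.05
tool_pos: [634.6, 146.8, 68.2]
tcp_rot: [180.0, 0.0, -180.0]
ft_force: [-0.6, 0.5, -1.2]
finger_gap: 61.1
grip_force: 44.1
```

Call:
{"name": "apply_moves", "arguments": {"deltas": [[0, 0, 0, 0, 0, 0, 0.8], [0, 0, 0, 0, 0, 0, 0.95], [0, 0, 0, 0, 0, 0, 0.95], [0, 0, -0.5, 0, 0, 0, 0.95], [0, 0, -1, 0, 0, 0, 0.95], [0, 0, -1, 0, 0, 0, 0.9]]}}

```text
time: 8.8
tool_pos: [634.7, 146.8, 144.9]
tcp_rot: [180.0, 0.0, -180.0]
ft_force: [0.3, -0.3, -0.3]
finger_gap: 76.9
grip_force: 0.0
```

Call:
{"name": "apply_moves", "arguments": {"deltas": [[1, -0.95, 0, 0, 0, 0, 0.9], [1, -0.95, 0, 0, 0, 0, 0.9], [1, -0.95, 0, 0, 0, 0, 0.9], [1, -0.95, 0, 0, 0, 0, 0.9], [1, 0, 0, 0, 0, 0, 0.9], [1, 0, 0, 0, 0, 0, 0.9], [1, 0, 0, 0, 0, 0, 0.9], [0, 0, 0, 0, 0, 0, 0.9]]}}

```text
time: 9.8
tool_pos: [423.7, 32.7, 143.9]
tcp_rot: [-180.0, 0.1, -180.0]
ft_force: [0.3, 0.4, -1.2]
finger_gap: 77.0
grip_force: 0.0
```

```bash
cat >> h.py <<'E'
def hearth(im,z,zb=53):
    for n,C in(('top',T),('side',S)):
        h=hsv(im[n]); H=C.px((634.5,147,z)); r=np.zeros(h.shape[:2],np.uint8); cv2.circle(r,tuple(int(v) for v in H),32,1,-1)
        for nm,m,zz in(('cu',(h[...,1]>150)&(h[...,0]<13),z),('white+cu',((h[...,1]>150)&(h[...,0]<13))|((h[...,1]<45)&(h[...,2]>150)),zb)):
            for b in blobs(m&(r>0),60): print(n,nm,b[0],b[1],C.plane(b[0],zz))
E
python3 - <<'E'
from h import *
im=look('d'); hearth(im,60); s=sense(); print(s['tool_pos'],s['ft_force'])
E
```

```text
top [ 456.9 -257.4] [19.8 20.3] [ 466.3 -387. ] [19.6 21. ] [ 589.6 -368.8] [19.8 20.6] [646.1 154.3] [18.  18.5]
side [ 463.3 -389.8] [19.5 22.8] [ 586.7 -371.8] [17.9 22.3] [ 454.  -260.2] [17.2 21.2] [424.7  -7.9] [13.6 18.7] [663.6 206.9] [ 9.6 16.6]
top cu [225.2 175.1] [18.  18.5] [634.8 144.9  60. ]
top white+cu [224.7 175.4] [28.  28.9] [635.4 147.6  53. ]
side cu [276.3 175.5] [ 9.6 16.6] [631.9 141.2  60. ]
side white+cu [275.9 176.7] [12.4 22.7] [631.6 144.1  53. ]
side white+cu [275.1 148.6] [12.2 28.5] [711.2 310.6  53. ]
[425.58690168  32.61684683 144.27383947] [0.39014652 0.60629609 0.11534096]
```

Call:
{"name": "apply_moves", "arguments": {"deltas": [[-0.02, -0.65, 0.5, 0, 0, 0, 0.9], [-0.02, -0.65, 1, 0, 0, 0, 0.9], [0, 0, 1, 0, 0, 0, 0.9], [0, 0, 1, 0, 0, 0, 0.9], [0, 0, 0.5, 0, 0, 0, 0.9], [0, 0, 0.3, 0, 0, 0, 0.9], [0, 0, 0, 0, 0, 0, 0.9], [0, 0, 0, 0, 0, 0, 0.9]]}}

```text
time: 10.9
tool_pos: [426.8, -6.4, 15.0]
tcp_rot: [-180.0, 0.1, -180.0]
ft_force: [0.1, 0.3, 0.5]
finger_gap: 77.1
grip_force: 0.0
```

Call:
{"name": "apply_moves", "arguments": {"deltas": [[0, 0, 0, 0, 0, 0, 0.8], [0, 0, 0, 0, 0, 0, 0.6], [0, 0, 0, 0, 0, 0, 0.6], [0, 0, 0, 0, 0, 0, 0.6], [0, 0, 0, 0, 0, 0, 0.6]]}}

```text
time: 11.52
tool_pos: [429.1, -6.7, 17.6]
tcp_rot: [-180.0, 0.3, -180.0]
ft_force: [-4.9, 0.0, 26.6]
finger_gap: 51.3
grip_force: 12.8
```

Call:
{"name": "apply_moves", "arguments": {"deltas": [[0, 0, -0.3, 0, 0, 0, 0.6], [0, 0, -1, 0, 0, 0, 0.6], [0, 0, -1, 0, 0, 0, 0.6], [0, 0, -1, 0, 0, 0, 0.6], [0, 0, 0, 0, 0, 0, 0.6], [0, 0, 0, 0, 0, 0, 0.6]]}}

```text
time: 12.28
tool_pos: [425.5, -6.3, 112.6]
tcp_rot: [180.0, -0.0, -180.0]
ft_force: [0.0, -0.1, -0.1]
finger_gap: 51.2
grip_force: 0.0
```

Call:
{"name": "apply_moves", "arguments": {"deltas": [[0, 1, 0, 0, 0, 0, 0.9], [0, 1, 0, 0, 0, 0, 0.9], [0, 1, 0, 0, 0, 0, 0.9], [0, 1, 0, 0, 0, 0, 0.9], [0, 0, 0, 0, 0, 0, 0.9]]}}

```text
time: 12.9
tool_pos: [424.5, 114.9, 111.5]
tcp_rot: [-180.0, -0.2, -179.8]
ft_force: [0.6, -0.6, -0.8]
finger_gap: 76.9
grip_force: 0.0
```

```bash
python3 - <<'E'
from h import *
im=look('e'); s=sense(); print(s['tool_pos'],s['ft_force'])
E
```

```text
top [428.1  -4.8] [19.8 19.9] [ 456.9 -257.4] [19.7 20.5] [ 466. -387.] [19.5 21.1] [ 589.6 -368.8] [19.6 20.7] [646.1 154.3] [18.  18.5]
side [ 463.1 -389.7] [19.5 22.9] [ 586.7 -371.8] [17.9 22.5] [ 453.9 -260.5] [17.3 21.2] [425.2  -8.2] [13.1 18.9] [663.6 206.9] [ 9.6 16.6]
[424.85956836 113.39957829 111.82393136] [-0.74522516  0.06091673 -1.07993181]
```

Call:
{"name": "apply_moves", "arguments": {"deltas": [[-0.06, -1, 0, 0, 0, 0, 0.9], [0, -1, 0, 0, 0, 0, 0.9], [0, -1, 0, 0, 0, 0, 0.9], [0, -1, 1, 0, 0, 0, 0.9], [0, 0, 1, 0, 0, 0, 0.9], [0, 0, 0.8, 0, 0, 0, 0.9], [0, 0, 0.4, 0, 0, 0, 0.9], [0, 0, 0.2, 0, 0, 0, 0.9]]}}

```text
time: 14.0
tool_pos: [427.2, -6.8, 10.5]
tcp_rot: [-180.0, -0.1, 180.0]
ft_force: [-0.1, -0.5, 1.0]
finger_gap: 76.7
grip_force: 0.0
```

Call:
{"name": "apply_moves", "arguments": {"deltas": [[0, 0, 0, 0, 0, 0, 0.8], [0, 0, 0, 0, 0, 0, 0.65], [0, 0, 0, 0, 0, 0, 0.65], [0, 0, 0, 0, 0, 0, 0.65], [0, 0, 0, 0, 0, 0, 0.65]]}}

```text
time: 14.62
tool_pos: [428.5, -6.4, 12.3]
tcp_rot: [-180.0, 0.1, -179.9]
ft_force: [-2.0, -0.6, 6.1]
finger_gap: 61.5
grip_force: 42.4
```

Call:
{"name": "apply_moves", "arguments": {"deltas": [[0, 0, -0.3, 0, 0, 0, 0.6], [0, 0, -1, 0, 0, 0, 0.6], [0, 0, -1, 0, 0, 0, 0.6], [0, 0, -1, 0, 0, 0, 0.6], [0, 0, 0, 0, 0, 0, 0.6]]}}

```text
time: 15.25
tool_pos: [430.0, -6.6, 113.3]
tcp_rot: [-179.9, 0.4, -180.0]
ft_force: [0.2, 0.7, -3.0]
finger_gap: 61.0
grip_force: 44.3
```

Call:
{"name": "apply_moves", "arguments": {"deltas": [[-0.98, 0.74, 0, 0, 0, 0, 0.6], [-0.98, 0.74, 0, 0, 0, 0, 0.6], [-0.98, 0.74, 0, 0, 0, 0, 0.6], [-0.99, 0.74, 0, 0, 0, 0, 0.6], [-0.99, 0.74, 0, 0, 0, 0, 0.6], [-0.99, 0.74, 0, 0, 0, 0, 0.6], [-0.99, 0.74, 0, 0, 0, 0, 0.6], [0, 0, 0, 0, 0, 0, 0.6]]}}

```text
time: 16.25
tool_pos: [634.9, 150.6, 107.8]
tcp_rot: [180.0, -0.1, -179.9]
ft_force: [-0.8, -0.7, -2.0]
finger_gap: 61.4
grip_force: 44.3
```

Call:
{"name": "apply_moves", "arguments": {"deltas": [[0, 0, 0.5, 0, 0, 0, 0.6], [0, 0, 0.3, 0, 0, 0, 0.6], [0, 0, 0, 0, 0, 0, 0.6]]}}

```text
time: 16.62
tool_pos: [632.8, 148.5, 83.9]
tcp_rot: [-180.0, -0.2, -180.0]
ft_force: [-0.5, -0.0, -1.8]
finger_gap: 61.3
grip_force: 44.3
```

Call:
{"name": "apply_moves", "arguments": {"deltas": [[-0.04, 0, 0.15, 0, 0, 0, 0.6], [0, 0, 0.1, 0, 0, 0, 0.6], [0, 0, 0.08, 0, 0, 0, 0.6], [0, 0, 0, 0, 0, 0, 0.6], [0, 0, 0, 0, 0, 0, 0.6]]}}

```text
time: 17.25
tool_pos: [635.8, 149.2, 76.3]
tcp_rot: [180.0, 0.0, -180.0]
ft_force: [-0.5, 0.2, -1.5]
finger_gap: 61.0
grip_force: 44.3
```

Call:
{"name": "apply_moves", "arguments": {"deltas": [[0, 0, 0, 0, 0, 0, 0.8], [0, 0, 0, 0, 0, 0, 0.95], [0, 0, 0, 0, 0, 0, 0.95], [0, 0, -0.5, 0, 0, 0, 0.95], [0, 0, -1, 0, 0, 0, 0.95], [0, 0, -1, 0, 0, 0, 0.9]]}}

```text
time: 18.0
tool_pos: [635.9, 149.2, 153.0]
tcp_rot: [180.0, 0.0, -180.0]
ft_force: [0.6, -0.8, -0.1]
finger_gap: 76.8
grip_force: 0.0
```

Call:
{"name": "apply_moves", "arguments": {"deltas": [[0.78, -0.98, 0, 0, 0, 0, 0.9], [0.78, -0.98, 0, 0, 0, 0, 0.9], [0.78, -0.98, 0, 0, 0, 0, 0.9], [0.78, -0.98, 0, 0, 0, 0, 0.9], [0.78, -0.98, 0, 0, 0, 0, 0.9], [0.78, -0.98, 0, 0, 0, 0, 0.9], [0.78, -0.98, 0, 0, 0, 0, 0.9], [0.5, -0.98, 0, 0, 0, 0, 0.9]]}}

```text
time: 19.0
tool_pos: [456.6, -87.0, 152.5]
tcp_rot: [-180.0, 0.1, -180.0]
ft_force: [-0.7, -0.8, 0.2]
finger_gap: 76.9
grip_force: 0.0
```

```bash
python3 - <<'E'
from h import *
im=look('f'); hearth(im,67); s=sense(); print(s['tool_pos'],s['ft_force'])
cv2.imwrite('pics/f2.png',np.vstack([cv2.resize(cv2.cvtColor(im[n],cv2.COLOR_RGB2BGR)[y:y+60,x:x+140],None,fx=5,fy=5,interpolation=cv2.INTER_CUBIC) for n,x,y in(('top',170,145),('side',210,145))]))
E
```

```text
top [ 456.9 -257.4] [19.9 20.1] [ 466.3 -387. ] [19.4 21. ] [ 589.6 -368.8] [19.5 20.9] [646.7 156.5] [18.4 19.6]
side [ 463.1 -389.7] [19.7 22.9] [ 586.5 -372.1] [18.  22.3] [ 454.  -260.2] [17.3 21.1] [666.4 214.1] [12.1 17.2]
top cu [224.5 174.9] [18.4 19.6] [633.9 145.7  67. ]
top white+cu [224.6 175.4] [28.2 29. ] [635.4 147.9  53. ]
side cu [276.1 174.3] [12.1 17.2] [630.3 139.3  67. ]
side white+cu [276.4 175.9] [15.  19.7] [635.3 147.6  53. ]
side white+cu [278.2 148.1] [14.2 21.2] [723.4 308.1  53. ]
[456.42422839 -88.37069506 152.43882899] [-0.59252394  0.99727979 -0.91938874]
```

View pics/f2.png

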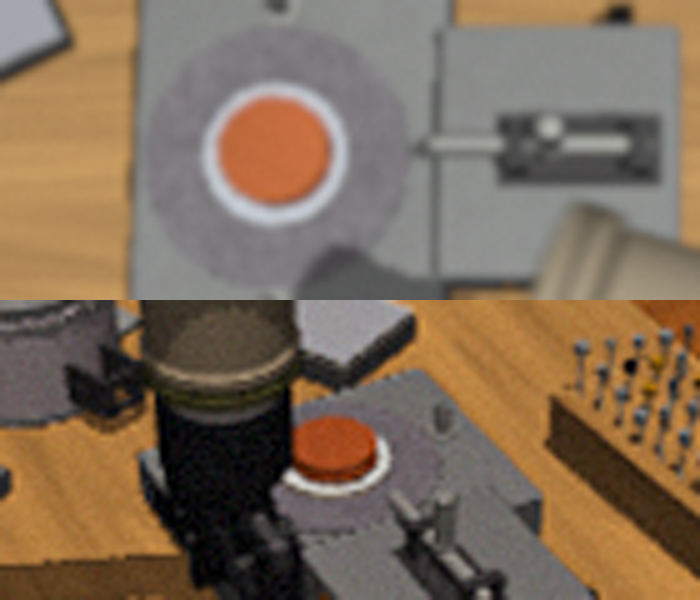

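The crop shows two blanks stacked flat with an even white ring around them, well centred at (224.5,175). Next is blank 3.

Call:
{"name": "apply_moves", "arguments": {"deltas": [[0.03, -0.95, 0, 0, 0, 0, 0.9], [0, -0.95, 0, 0, 0, 0, 0.9], [0, -0.95, 0, 0, 0, 0, 0.9], [0, -0.95, 0.2, 0, 0, 0, 0.9], [0, -0.95, 0.8, 0, 0, 0, 0.9], [0, -0.95, 1, 0, 0, 0, 0.9], [0, 0, 1, 0, 0, 0, 0.9], [0, 0, 1, 0, 0, 0, 0.9]]}}

```text
time: 20.1
tool_pos: [457.3, -257.5, 31.2]
tcp_rot: [-180.0, 0.1, 180.0]
ft_force: [-0.2, -1.1, 0.4]
finger_gap: 76.7
grip_force: 0.0
```

Call:
{"name": "apply_moves", "arguments": {"deltas": [[0, 0, 0.5, 0, 0, 0, 0.9], [0, 0, 0.2, 0, 0, 0, 0.9], [0, 0, 0, 0, 0, 0, 0.9], [0, 0, 0, 0, 0, 0, 0.9]]}}

```text
time: 20.6
tool_pos: [457.2, -257.6, 11.4]
tcp_rot: [-179.9, 0.1, -180.0]
ft_force: [-0.0, -0.1, 0.3]
finger_gap: 76.6
grip_force: 0.0
```

Call:
{"name": "apply_moves", "arguments": {"deltas": [[0, 0, 0.03, 0, 0, 0, 0.8], [0, 0, 0, 0, 0, 0, 0.65], [0, 0, 0, 0, 0, 0, 0.65], [0, 0, 0, 0, 0, 0, 0.65], [0, 0, 0, 0, 0, 0, 0.65]]}}

```text
time: 21.22
tool_pos: [456.9, -257.6, 10.4]
tcp_rot: [-179.9, 0.1, -180.0]
ft_force: [-2.5, 0.6, 7.5]
finger_gap: 61.6
grip_force: 41.7
```

Call:
{"name": "apply_moves", "arguments": {"deltas": [[0, 0, -0.3, 0, 0, 0, 0.65], [0, 0, -1, 0, 0, 0, 0.65], [0, 0, -1, 0, 0, 0, 0.65], [0, 0, -1, 0, 0, 0, 0.65], [0, 0, -0.4, 0, 0, 0, 0.65], [0, 0, 0, 0, 0, 0, 0.65]]}}

```text
time: 21.98
tool_pos: [456.7, -257.4, 120.9]
tcp_rot: [-179.9, 0.1, -180.0]
ft_force: [-0.9, 0.6, -1.7]
finger_gap: 61.8
grip_force: 44.1
```

Call:
{"name": "apply_moves", "arguments": {"deltas": [[-0.43, 0.97, 0, 0, 0, 0, 0.65], [-0.43, 0.97, 0, 0, 0, 0, 0.65], [-0.43, 0.97, 0, 0, 0, 0, 0.65], [-0.43, 0.97, 0, 0, 0, 0, 0.65], [-0.43, 0.97, 0, 0, 0, 0, 0.65], [-0.43, 0.97, 0, 0, 0, 0, 0.65], [-0.43, 0.97, 0, 0, 0, 0, 0.65], [-0.43, 0.97, 0, 0, 0, 0, 0.65]]}}

```text
time: 22.98
tool_pos: [558.4, -23.1, 118.0]
tcp_rot: [180.0, -0.2, -180.0]
ft_force: [-0.2, 0.3, -1.9]
finger_gap: 61.5
grip_force: 44.1
```

Call:
{"name": "apply_moves", "arguments": {"deltas": [[-0.42, 0.97, 0, 0, 0, 0, 0.65], [-0.42, 0.97, 0, 0, 0, 0, 0.65], [-0.42, 0.97, 0, 0, 0, 0, 0.65], [-0.42, 0.97, 0, 0, 0, 0, 0.65], [-0.42, 0.97, 0, 0, 0, 0, 0.65], [-0.42, 0.94, 0, 0, 0, 0, 0.65], [0, 0, 0, 0, 0, 0, 0.65], [0, 0, 0, 0, 0, 0, 0.65]]}}

```text
time: 23.98
tool_pos: [633.7, 149.0, 118.3]
tcp_rot: [-180.0, -0.2, -180.0]
ft_force: [0.4, 0.1, -1.0]
finger_gap: 61.7
grip_force: 44.2
```

Call:
{"name": "apply_moves", "arguments": {"deltas": [[-0.05, 0, 0.7, 0, 0, 0, 0.65], [0, 0, 0.4, 0, 0, 0, 0.65], [0, 0, 0.2, 0, 0, 0, 0.65], [0, 0, 0, 0, 0, 0, 0.65], [0, 0, 0, 0, 0, 0, 0.65]]}}

```text
time: 24.6
tool_pos: [636.7, 149.5, 81.8]
tcp_rot: [180.0, 0.1, -180.0]
ft_force: [0.8, -0.2, -2.4]
finger_gap: 61.9
grip_force: 44.2
```

Call:
{"name": "apply_moves", "arguments": {"deltas": [[0, 0, 0, 0, 0, 0, 0.8], [0, 0, 0, 0, 0, 0, 0.95], [0, 0, 0, 0, 0, 0, 0.95], [0, 0, -0.5, 0, 0, 0, 0.95], [0, 0, -1, 0, 0, 0, 0.95], [0, 0, -1, 0, 0, 0, 0.9]]}}

```text
time: 25.35
tool_pos: [636.5, 149.5, 158.1]
tcp_rot: [180.0, 0.0, -180.0]
ft_force: [-0.3, 0.2, 0.1]
finger_gap: 76.9
grip_force: 0.0
```

Call:
{"name": "apply_moves", "arguments": {"deltas": [[0.3, -0.98, 0, 0, 0, 0, 0.9], [0.3, -0.98, 0, 0, 0, 0, 0.9], [0.3, -0.98, 0, 0, 0, 0, 0.9], [0.3, -0.98, 0, 0, 0, 0, 0.9], [0.3, -0.98, 0, 0, 0, 0, 0.9], [0.3, -0.98, 0, 0, 0, 0, 0.9], [0.3, -0.98, 0, 0, 0, 0, 0.9], [0.3, -0.98, 0, 0, 0, 0, 0.9]]}}

```text
time: 26.35
tool_pos: [564.6, -86.8, 157.7]
tcp_rot: [-180.0, 0.1, -180.0]
ft_force: [0.1, 1.0, -0.3]
finger_gap: 76.7
grip_force: 0.0
```

```bash
python3 - <<'E'
from h import *
im=look('g'); hearth(im,74); s=sense(); print(s['tool_pos'],s['ft_force'])
E
```

```text
top [ 466.3 -387. ] [19.3 21.1] [ 589.6 -368.8] [19.7 20.7] [648.3 157.8] [19.1 20.5]
side [ 463.1 -389.7] [19.5 22.9] [ 586.5 -371.7] [17.8 22.3]
top cu [224.1 174.4] [19.1 20.5] [633.8 145.6  74. ]
top white+cu [224.1 174.9] [25.4 25.9] [636.9 149.4  53. ]
side cu [273.  174.3] [ 9.8 15.2] [616.5 135.7  74. ]
side white+cu [272.2 174.5] [12.9 14.3] [625.8 162.3  53. ]
side white+cu [267.3 147. ] [13.5 20.1] [689.4 335.3  53. ]
[564.18000326 -88.43723009 157.5789529 ] [-0.49813127  0.72261445  0.20979987]
```

Call:
{"name": "apply_moves", "arguments": {"deltas": [[-0.1, -0.94, 0, 0, 0, 0, 0.9], [-0.1, -0.94, 0, 0, 0, 0, 0.9], [-0.1, -0.94, 0, 0, 0, 0, 0.9], [-0.1, -0.94, 0, 0, 0, 0, 0.9], [-0.1, -0.94, 0, 0, 0, 0, 0.9], [-0.1, -0.94, 0, 0, 0, 0, 0.9], [-0.1, -0.94, 0, 0, 0, 0, 0.9], [-0.1, -0.94, 0, 0, 0, 0, 0.9]]}}

```text
time: 27.45
tool_pos: [589.4, -311.7, 157.3]
tcp_rot: [-180.0, 0.1, -179.9]
ft_force: [0.1, 0.2, 0.6]
finger_gap: 77.4
grip_force: 0.0
```

Call:
{"name": "apply_moves", "arguments": {"deltas": [[0, -0.95, 0.5, 0, 0, 0, 0.9], [0, -0.95, 1, 0, 0, 0, 0.9], [0, 0, 1, 0, 0, 0, 0.9], [0, 0, 1, 0, 0, 0, 0.9], [0, 0, 0.7, 0, 0, 0, 0.9], [0, 0, 0.4, 0, 0, 0, 0.9], [0, 0, 0, 0, 0, 0, 0.9], [0, 0, 0, 0, 0, 0, 0.9]]}}

```text
time: 28.45
tool_pos: [589.6, -368.8, 19.8]
tcp_rot: [-179.9, 0.1, -180.0]
ft_force: [0.2, -0.4, 0.1]
finger_gap: 77.1
grip_force: 0.0
```

Call:
{"name": "apply_moves", "arguments": {"deltas": [[0.04, -0.04, 0.2, 0, 0, 0, 0.9], [0, 0, 0.11, 0, 0, 0, 0.9], [0, 0, 0, 0, 0, 0, 0.9], [0, 0, 0, 0, 0, 0, 0.8], [0, 0, 0, 0, 0, 0, 0.65], [0, 0, 0, 0, 0, 0, 0.65], [0, 0, 0, 0, 0, 0, 0.65], [0, 0, 0, 0, 0, 0, 0.65]]}}

```text
time: 29.45
tool_pos: [587.8, -369.8, 9.5]
tcp_rot: [-180.0, 0.0, -180.0]
ft_force: [0.0, 0.0, 5.6]
finger_gap: 61.7
grip_force: 44.4
```

Call:
{"name": "apply_moves", "arguments": {"deltas": [[0, 0, -0.3, 0, 0, 0, 0.65], [0, 0, -1, 0, 0, 0, 0.65], [0, 0, -1, 0, 0, 0, 0.65], [0, 0, -1, 0, 0, 0, 0.65], [0, 0, -1, 0, 0, 0, 0.65], [0, 0, 0, 0, 0, 0, 0.65], [0, 0, 0, 0, 0, 0, 0.65]]}}

```text
time: 30.32
tool_pos: [586.8, -369.0, 136.2]
tcp_rot: [179.9, -0.1, -180.0]
ft_force: [-0.3, 1.0, -2.5]
finger_gap: 61.7
grip_force: 44.2
```

Call:
{"name": "apply_moves", "arguments": {"deltas": [[-0.09, 0.96, -1, 0, 0, 0, 0.65], [-0.09, 0.96, 0, 0, 0, 0, 0.65], [-0.09, 0.96, 0, 0, 0, 0, 0.65], [-0.09, 0.96, 0, 0, 0, 0, 0.65], [-0.09, 0.96, 0, 0, 0, 0, 0.65], [-0.09, 0.96, 0, 0, 0, 0, 0.65], [-0.09, 0.96, 0, 0, 0, 0, 0.65], [-0.09, 0.96, 0, 0, 0, 0, 0.65]]}}

```text
time: 31.32
tool_pos: [607.5, -137.7, 165.0]
tcp_rot: [179.9, -0.2, -180.0]
ft_force: [0.6, -0.4, -1.3]
finger_gap: 61.7
grip_force: 44.5
```

Call:
{"name": "apply_moves", "arguments": {"deltas": [[-0.09, 0.96, 0, 0, 0, 0, 0.65], [-0.09, 0.96, 0, 0, 0, 0, 0.65], [-0.09, 0.96, 0, 0, 0, 0, 0.65], [-0.09, 0.96, 0, 0, 0, 0, 0.65], [-0.09, 0.96, 0, 0, 0, 0, 0.65], [-0.09, 0.96, 0, 0, 0, 0, 0.65], [-0.09, 0.96, 0, 0, 0, 0, 0.65], [-0.09, 0.96, 0, 0, 0, 0, 0.65]]}}

```text
time: 32.33
tool_pos: [628.9, 92.1, 165.0]
tcp_rot: [-180.0, -0.2, -180.0]
ft_force: [-0.8, -0.1, -1.8]
finger_gap: 61.8
grip_force: 44.5
```

Call:
{"name": "apply_moves", "arguments": {"deltas": [[-0.09, 0.96, 0, 0, 0, 0, 0.65], [-0.09, 0.96, 0, 0, 0, 0, 0.65], [0, 0, 1, 0, 0, 0, 0.65], [0, 0, 0.8, 0, 0, 0, 0.65], [0, 0, 0, 0, 0, 0, 0.65], [0, 0, 0, 0, 0, 0, 0.65]]}}

```text
time: 33.08
tool_pos: [635.5, 148.7, 113.5]
tcp_rot: [-180.0, -0.1, -180.0]
ft_force: [-0.2, 0.5, -0.8]
finger_gap: 61.5
grip_force: 44.5
```

Call:
{"name": "apply_moves", "arguments": {"deltas": [[-0.02, 0.02, 0.5, 0, 0, 0, 0.65], [0, 0, 0.3, 0, 0, 0, 0.65], [0, 0, 0.1, 0, 0, 0, 0.65], [0, 0, 0, 0, 0, 0, 0.65], [0, 0, 0, 0, 0, 0, 0.65]]}}

```text
time: 33.7
tool_pos: [636.7, 149.5, 87.4]
tcp_rot: [180.0, 0.0, -180.0]
ft_force: [-0.0, -0.4, -0.5]
finger_gap: 62.0
grip_force: 44.5
```

Call:
{"name": "apply_moves", "arguments": {"deltas": [[0, 0, 0, 0, 0, 0, 0.8], [0, 0, 0, 0, 0, 0, 0.95], [0, 0, 0, 0, 0, 0, 0.95], [0, 0, -0.5, 0, 0, 0, 0.95], [0, 0, -1, 0, 0, 0, 0.95], [0, 0, -1, 0, 0, 0, 0.9]]}}

```text
time: 34.45
tool_pos: [636.4, 149.5, 163.8]
tcp_rot: [180.0, 0.0, -180.0]
ft_force: [0.4, 0.5, 0.2]
finger_gap: 76.9
grip_force: 0.0
```

Call:
{"name": "apply_moves", "arguments": {"deltas": [[0.33, -0.98, 0, 0, 0, 0, 0.9], [0.33, -0.98, 0, 0, 0, 0, 0.9], [0.33, -0.98, 0, 0, 0, 0, 0.9], [0.33, -0.98, 0, 0, 0, 0, 0.9], [0.33, -0.98, 0, 0, 0, 0, 0.9], [0.33, -0.98, 0, 0, 0, 0, 0.9], [0.33, -0.98, 0, 0, 0, 0, 0.9], [0.33, -0.98, 0, 0, 0, 0, 0.9]]}}

```text
time: 35.45
tool_pos: [557.3, -86.8, 163.4]
tcp_rot: [-180.0, 0.1, -180.0]
ft_force: [-0.5, 0.7, 0.6]
finger_gap: 76.8
grip_force: 0.0
```

```bash
python3 - <<'E'
from h import *
im=look('i'); hearth(im,81); s=sense(); print(s['tool_pos'],s['ft_force'])
E
```

```text
top [ 466.3 -387. ] [19.5 20.9] [651.  159.1] [19.6 22.2]
side [ 463.1 -389.7] [19.5 22.9]
top cu [223.7 173.5] [19.6 22.2] [634.9 145.6  81. ]
top white+cu [224.2 175.5] [24.3 26.1] [635.1 149.   53. ]
side cu [271.9 173.8] [ 7.8 15.8] [610.3 131.4  81. ]
side white+cu [271.  174.1] [11.1 14.9] [623.1 166.5  53. ]
side white+cu [265.4 146. ] [13.7 19.9] [686.  345.4  53. ]
[556.9168317  -88.39880269 163.29682989] [-0.2365987   0.72755887  0.30871147]
```

Call:
{"name": "apply_moves", "arguments": {"deltas": [[0.28, -0.91, 0, 0, 0, 0, 0.9], [0.28, -0.91, 0, 0, 0, 0, 0.9], [0.28, -0.91, 0, 0, 0, 0, 0.9], [0.28, -0.91, 0, 0, 0, 0, 0.9], [0.28, -0.91, 0, 0, 0, 0, 0.9], [0.28, -0.91, 0, 0, 0, 0, 0.9], [0.28, -0.91, 0, 0, 0, 0, 0.9], [0.28, -0.91, 0, 0, 0, 0, 0.9]]}}

```text
time: 36.55
tool_pos: [490.6, -304.7, 163.1]
tcp_rot: [-180.0, 0.1, -179.9]
ft_force: [0.1, 0.6, 0.6]
finger_gap: 76.5
grip_force: 0.0
```

Call:
{"name": "apply_moves", "arguments": {"deltas": [[0.28, -0.91, 0.3, 0, 0, 0, 0.9], [0.28, -0.91, 0.5, 0, 0, 0, 0.9], [0.28, -0.91, 0.9, 0, 0, 0, 0.9], [0, 0, 1, 0, 0, 0, 0.9], [0, 0, 1, 0, 0, 0, 0.9], [0, 0, 0.8, 0, 0, 0, 0.9], [0, 0, 0, 0, 0, 0, 0.9], [0, 0, 0, 0, 0, 0, 0.9]]}}

```text
time: 37.55
tool_pos: [466.1, -386.5, 28.5]
tcp_rot: [-179.9, 0.1, -179.9]
ft_force: [0.1, -0.6, 1.2]
finger_gap: 77.1
grip_force: 0.0
```

Call:
{"name": "apply_moves", "arguments": {"deltas": [[0.04, -0.05, 0.4, 0, 0, 0, 0.9], [0, 0, 0.21, 0, 0, 0, 0.9], [0, 0, 0, 0, 0, 0, 0.9], [0, 0, 0, 0, 0, 0, 0.8], [0, 0, 0, 0, 0, 0, 0.65], [0, 0, 0, 0, 0, 0, 0.65], [0, 0, 0, 0, 0, 0, 0.65], [0, 0, 0, 0, 0, 0, 0.65]]}}

```text
time: 38.55
tool_pos: [464.3, -388.0, 9.4]
tcp_rot: [-180.0, 0.0, -180.0]
ft_force: [-1.5, 0.9, 6.4]
finger_gap: 61.9
grip_force: 44.1
```

Call:
{"name": "apply_moves", "arguments": {"deltas": [[0, 0, -0.3, 0, 0, 0, 0.65], [0, 0, -1, 0, 0, 0, 0.65], [0, 0, -1, 0, 0, 0, 0.65], [0, 0, -1, 0, 0, 0, 0.65], [0, 0, -1, 0, 0, 0, 0.65], [0, 0, -1, 0, 0, 0, 0.65], [0, 0, 0, 0, 0, 0, 0.65], [0, 0, 0, 0, 0, 0, 0.65]]}}

```text
time: 39.55
tool_pos: [463.4, -387.2, 166.4]
tcp_rot: [179.9, -0.1, -180.0]
ft_force: [0.1, 0.4, -2.3]
finger_gap: 61.6
grip_force: 44.3
```

Call:
{"name": "apply_moves", "arguments": {"deltas": [[-0.32, 0.99, 0, 0, 0, 0, 0.65], [-0.32, 0.99, 0, 0, 0, 0, 0.65], [-0.32, 0.99, 0, 0, 0, 0, 0.65], [-0.32, 0.99, 0, 0, 0, 0, 0.65], [-0.32, 0.99, 0, 0, 0, 0, 0.65], [-0.32, 0.99, 0, 0, 0, 0, 0.65], [-0.32, 0.99, 0, 0, 0, 0, 0.65], [-0.32, 0.99, 0, 0, 0, 0, 0.65]]}}

```text
time: 40.55
tool_pos: [539.5, -148.5, 165.2]
tcp_rot: [179.9, -0.2, -180.0]
ft_force: [0.5, -0.4, -2.0]
finger_gap: 61.4
grip_force: 44.3
```

Call:
{"name": "apply_moves", "arguments": {"deltas": [[-0.32, 0.99, 0, 0, 0, 0, 0.65], [-0.32, 0.99, 0, 0, 0, 0, 0.65], [-0.32, 0.99, 0, 0, 0, 0, 0.65], [-0.32, 0.99, 0, 0, 0, 0, 0.65], [-0.32, 0.99, 0, 0, 0, 0, 0.65], [-0.32, 0.99, 0, 0, 0, 0, 0.65], [-0.32, 0.99, 0, 0, 0, 0, 0.65], [-0.32, 0.99, 0, 0, 0, 0, 0.65]]}}

```text
time: 41.55
tool_pos: [616.1, 88.6, 165.0]
tcp_rot: [-180.0, -0.2, -180.0]
ft_force: [-0.0, -0.4, -1.2]
finger_gap: 61.3
grip_force: 44.3
```

Call:
{"name": "apply_moves", "arguments": {"deltas": [[-0.32, 0.99, 0, 0, 0, 0, 0.65], [-0.32, 0.99, 0, 0, 0, 0, 0.65], [0, 0, 1, 0, 0, 0, 0.65], [0, 0, 0.7, 0, 0, 0, 0.65], [0, 0, 0, 0, 0, 0, 0.65], [0, 0, 0, 0, 0, 0, 0.65]]}}

```text
time: 42.3
tool_pos: [636.4, 146.6, 116.8]
tcp_rot: [-180.0, -0.0, 180.0]
ft_force: [0.3, 0.1, -1.3]
finger_gap: 61.4
grip_force: 44.3
```

Call:
{"name": "apply_moves", "arguments": {"deltas": [[0, 0.08, 0.4, 0, 0, 0, 0.65], [0, 0, 0.25, 0, 0, 0, 0.65], [0, 0, 0.15, 0, 0, 0, 0.65], [0, 0, 0, 0, 0, 0, 0.65], [0, 0, 0, 0, 0, 0, 0.65]]}}

```text
time: 42.92
tool_pos: [636.5, 149.5, 92.8]
tcp_rot: [180.0, 0.0, -180.0]
ft_force: [0.1, -0.4, -1.3]
finger_gap: 62.0
grip_force: 44.3
```

Call:
{"name": "apply_moves", "arguments": {"deltas": [[0, 0, 0, 0, 0, 0, 0.8], [0, 0, 0, 0, 0, 0, 0.95], [0, 0, 0, 0, 0, 0, 0.95], [0, 0, -0.5, 0, 0, 0, 0.95], [0, 0, -1, 0, 0, 0, 0.95], [0, 0, -1, 0, 0, 0, 0.9]]}}

```text
time: 43.68
tool_pos: [636.4, 149.5, 169.5]
tcp_rot: [180.0, 0.0, -180.0]
ft_force: [0.3, 0.1, -0.4]
finger_gap: 76.9
grip_force: 0.0
```

Call:
{"name": "apply_moves", "arguments": {"deltas": [[0.33, -0.98, 0, 0, 0, 0, 0.5], [0.33, -0.98, 0, 0, 0, 0, 0.5], [0.33, -0.98, 0, 0, 0, 0, 0.5], [0.33, -0.98, 0, 0, 0, 0, 0.5], [0.33, -0.98, 0, 0, 0, 0, 0.5], [0.33, -0.98, 0, 0, 0, 0, 0.5], [0.33, -0.98, 0, 0, 0, 0, 0.5], [0.33, -0.98, 0, 0, 0, 0, 0.5]]}}

```text
time: 44.68
tool_pos: [557.3, -86.8, 169.1]
tcp_rot: [-180.0, 0.1, -180.0]
ft_force: [-0.5, -0.2, 0.0]
finger_gap: 42.9
grip_force: 0.0
```

```bash
python3 - <<'E'
from h import *
im=look('j'); hearth(im,88); s=sense(); print(s['tool_pos'],s['ft_force'])
B=lambda n:cv2.cvtColor(im[n],cv2.COLOR_RGB2BGR)
Z=lambda a:cv2.resize(a,(390,300),interpolation=cv2.INTER_CUBIC)
cv2.imwrite('pics/j2.png',np.vstack([np.hstack([Z(B('top')[160:220,322:400]),Z(B('side')[230:290,290:368])]),np.hstack([Z(B('top')[145:205,185:263]),Z(B('side')[145:205,240:318])])]))
E
```

```text
top [651.9 159.7] [19.8 23. ]
side
top cu [223.5 173.2] [19.8 23. ] [634.2 144.9  88. ]
top white+cu [224.2 175.1] [24.9 25.8] [636.3 149.1  53. ]
side cu [272.4 172.9] [ 8.8 19.3] [610.  126.6  88. ]
side white+cu [271.7 173.5] [12.  17.9] [626.9 168.6  53. ]
side white+cu [264.9 145.6] [14.4 20.1] [685.5 349.   53. ]
[556.93102945 -88.40441977 168.99515698] [ 0.54679449  0.09032373 -0.35266922]
```

View pics/j2.png

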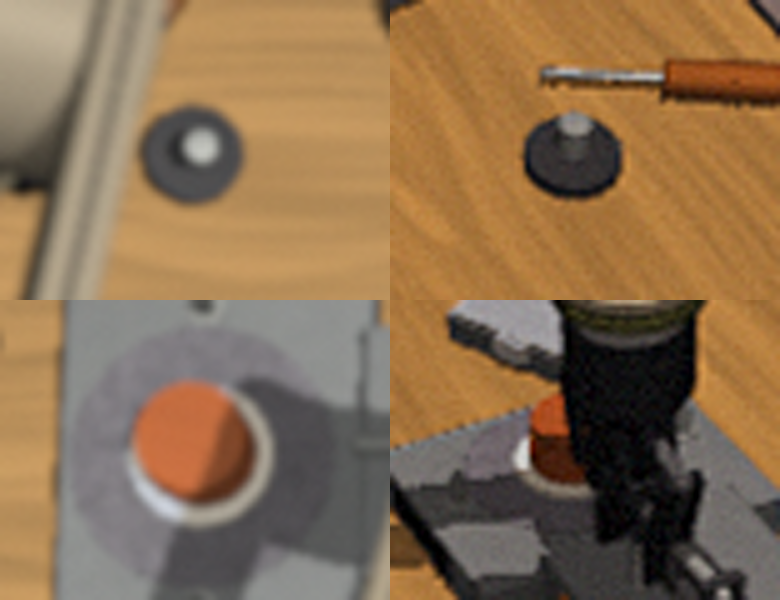

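The pile of five is neat. The weight's stub top is at top px (362.6,189.4) and side px (326.6,255); its disc centre is at top px (360.4,190.8).

```bash
python3 - <<'E'
from h import *
print(T.plane((362.6,189.4),36),S.plane((326.6,255),36),T.plane((360.4,190.8),10),S.plane((326.4,261.5),10))
E
```

```text
[ 601.5 -253.1   36. ] [ 599.6 -254.    36. ] [ 601.9 -251.    10. ] [ 599.4 -256.    10. ]
```

Call:
{"name": "apply_moves", "arguments": {"deltas": [[-0.24, -0.92, 0, 0, 0, 0, 0.5], [-0.24, -0.92, 0, 0, 0, 0, 0.5], [-0.24, -0.92, 0, 0, 0, 0, 0.5], [-0.24, -0.92, 0, 0, 0, 0, 0.5], [-0.24, -0.92, 0.5, 0, 0, 0, 0.5], [-0.24, -0.92, 1, 0, 0, 0, 0.5], [0, 0, 1, 0, 0, 0, 0.5], [0, 0, 1, 0, 0, 0, 0.5]], "grip_force": 70}}

```text
time: 45.78
tool_pos: [601.4, -251.4, 62.6]
tcp_rot: [-180.0, 0.1, -180.0]
ft_force: [0.0, 1.0, 0.1]
finger_gap: 42.9
grip_force: 0.0
```

Call:
{"name": "apply_moves", "arguments": {"deltas": [[0, 0, 0.6, 0, 0, 0, 0.5], [0, 0, 0.3, 0, 0, 0, 0.5], [0, 0, 0, 0, 0, 0, 0.5], [0, 0, 0, 0, 0, 0, 0.5]]}}

```text
time: 46.28
tool_pos: [601.6, -251.7, 37.2]
tcp_rot: [-179.9, 0.1, -180.0]
ft_force: [0.9, -0.0, 0.7]
finger_gap: 42.7
grip_force: 0.0
```

Call:
{"name": "apply_moves", "arguments": {"deltas": [[0.03, -0.06, 0.2, 0, 0, 0, 0.5], [0, 0, 0, 0, 0, 0, 0.5], [0, 0, 0, 0, 0, 0, 0.3], [0, 0, 0, 0, 0, 0, 0.1], [0, 0, 0, 0, 0, 0, 0.1], [0, 0, 0, 0, 0, 0, 0.1], [0, 0, 0, 0, 0, 0, 0.1]]}}

```text
time: 47.15
tool_pos: [599.9, -253.2, 30.0]
tcp_rot: [-180.0, 0.0, -180.0]
ft_force: [-0.7, 1.3, 4.3]
finger_gap: 17.9
grip_force: 68.9
```

Call:
{"name": "apply_moves", "arguments": {"deltas": [[0, 0, -0.3, 0, 0, 0, 0.1], [0, 0, -1, 0, 0, 0, 0.1], [0, 0, -1, 0, 0, 0, 0.1], [0, 0, -1, 0, 0, 0, 0.1], [0, 0, -1, 0, 0, 0, 0.1], [0, 0, -1, 0, 0, 0, 0.1], [0, 0, 0, 0, 0, 0, 0.1], [0, 0, 0, 0, 0, 0, 0.1]]}}

```text
time: 48.15
tool_pos: [599.0, -252.8, 186.8]
tcp_rot: [180.0, -0.1, -180.0]
ft_force: [-0.3, -0.1, -3.6]
finger_gap: 17.5
grip_force: 68.5
```

Call:
{"name": "apply_moves", "arguments": {"deltas": [[-0.09, 0.96, 0, 0, 0, 0, 0.1], [-0.09, 0.96, 0, 0, 0, 0, 0.1], [-0.09, 0.96, 0, 0, 0, 0, 0.1], [-0.09, 0.96, 0, 0, 0, 0, 0.1], [-0.09, 0.96, 0, 0, 0, 0, 0.1], [-0.09, 0.96, 0, 0, 0, 0, 0.1], [-0.09, 0.96, 0, 0, 0, 0, 0.1], [-0.09, 0.96, 0, 0, 0, 0, 0.1]]}}

```text
time: 49.15
tool_pos: [619.8, -21.6, 185.7]
tcp_rot: [180.0, -0.2, -180.0]
ft_force: [0.4, -0.3, -3.4]
finger_gap: 17.5
grip_force: 68.7
```

Call:
{"name": "apply_moves", "arguments": {"deltas": [[-0.09, 0.96, 0, 0, 0, 0, 0.1], [-0.09, 0.96, 0, 0, 0, 0, 0.1], [-0.09, 0.96, 0, 0, 0, 0, 0.1], [-0.09, 0.96, 0, 0, 0, 0, 0.1], [-0.09, 0.96, 0, 0, 0, 0, 0.1], [-0.09, 0.94, 0, 0, 0, 0, 0.1], [0, 0, 0.9, 0, 0, 0, 0.1], [0, 0, 0, 0, 0, 0, 0.1]]}}

```text
time: 50.15
tool_pos: [633.9, 149.3, 156.1]
tcp_rot: [-179.9, -0.5, -179.9]
ft_force: [-0.1, -0.6, -3.9]
finger_gap: 17.5
grip_force: 68.8
```

Call:
{"name": "apply_moves", "arguments": {"deltas": [[0, 0, 0.7, 0, 0, 0, 0.1], [0, 0, 0.2, 0, 0, 0, 0.1], [0, 0, 0, 0, 0, 0, 0.1], [0, 0, 0, 0, 0, 0, 0.1]]}}

```text
time: 50.65
tool_pos: [637.7, 149.4, 135.4]
tcp_rot: [180.0, 0.1, -180.0]
ft_force: [0.2, -0.5, -3.1]
finger_gap: 17.5
grip_force: 68.8
```

Call:
{"name": "apply_moves", "arguments": {"deltas": [[0.04, 0, 0.2, 0, 0, 0, 0.1], [0, 0, 0.15, 0, 0, 0, 0.1], [0, 0, 0, 0, 0, 0, 0.1], [0, 0, 0, 0, 0, 0, 0.1]]}}

```text
time: 51.15
tool_pos: [636.0, 149.5, 124.1]
tcp_rot: [180.0, -0.0, -180.0]
ft_force: [-0.3, 0.6, -2.7]
finger_gap: 17.3
grip_force: 68.8
```

Call:
{"name": "apply_moves", "arguments": {"deltas": [[0, 0, 0.1, 0, 0, 0, 0.1], [0, 0, 0, 0, 0, 0, 0.1], [0, 0, 0, 0, 0, 0, 0.1]]}}

```text
time: 51.52
tool_pos: [636.0, 149.5, 121.1]
tcp_rot: [-180.0, -0.0, -180.0]
ft_force: [-0.0, 0.2, -3.6]
finger_gap: 17.7
grip_force: 68.8
```

Call:
{"name": "apply_moves", "arguments": {"deltas": [[0, 0, 0.07, 0, 0, 0, 0.1], [0, 0, 0, 0, 0, 0, 0.1], [0, 0, 0, 0, 0, 0, 0.1]]}}

```text
time: 51.9
tool_pos: [636.0, 149.5, 119.0]
tcp_rot: [-180.0, -0.0, -180.0]
ft_force: [-0.5, -0.8, -3.1]
finger_gap: 17.7
grip_force: 68.8
```

Call:
{"name": "apply_moves", "arguments": {"deltas": [[0, 0, 0, 0, 0, 0, 0.3], [0, 0, 0, 0, 0, 0, 0.5], [0, 0, 0, 0, 0, 0, 0.5], [0, 0, -0.5, 0, 0, 0, 0.5], [0, 0, -1, 0, 0, 0, 0.5], [0, 0, -1, 0, 0, 0, 0.5]]}}

```text
time: 52.65
tool_pos: [636.1, 149.5, 196.0]
tcp_rot: [180.0, 0.0, -180.0]
ft_force: [-0.8, -0.0, 0.5]
finger_gap: 42.5
grip_force: 0.0
```

Call:
{"name": "apply_moves", "arguments": {"deltas": [[1, -0.9, 0, 0, 0, 0, 0.5], [1, -0.9, 0, 0, 0, 0, 0.5], [1, -0.9, 0, 0, 0, 0, 0.5], [1, -0.9, 0, 0, 0, 0, 0.5], [1, -0.9, 0, 0, 0, 0, 0.5], [1, -0.9, 0, 0, 0, 0, 0.5], [0, 0, 0, 0, 0, 0, 0.5]]}}

```text
time: 53.52
tool_pos: [455.2, -14.0, 195.3]
tcp_rot: [-180.0, 0.1, 179.9]
ft_force: [0.7, 0.6, -0.1]
finger_gap: 42.5
grip_force: 0.0
```

```bash
python3 - <<'E'
from h import *
im={n:save(n,n+'k.png') for n in('top','side')}; s=sense(); print(s['tool_pos'],s['ft_force'])
B=lambda n:cv2.cvtColor(im[n],cv2.COLOR_RGB2BGR)
Z=lambda a:cv2.resize(a,(390,300),interpolation=cv2.INTER_CUBIC)
cv2.imwrite('pics/k2.png',np.vstack([np.hstack([Z(B('top')[145:205,185:263]),Z(B('side')[145:205,240:318])]),np.hstack([Z(B('top')[182:257,85:182.__int__()]),Z(B('side')[115:175,180:258])])]))
E
```

```text
File "<stdin>", line 5
    cv2.imwrite('pics/k2.png',np.vstack([np.hstack([Z(B('top')[145:205,185:263]),Z(B('side')[145:205,240:318])]),np.hstack([Z(B('top')[182:257,85:182.__int__()]),Z(B('side')[115:175,180:258])])]))
                                                                                                                                                     ^
SyntaxError: invalid decimal literal
```

```bash
python3 - <<'E'
from h import *
im={n:save(n,n+'k.png') for n in('top','side')}; s=sense(); print(s['tool_pos'],s['ft_force'])
B=lambda n:cv2.cvtColor(im[n],cv2.COLOR_RGB2BGR)
Z=lambda a:cv2.resize(a,(390,300),interpolation=cv2.INTER_CUBIC)
cv2.imwrite('pics/k2.png',np.vstack([np.hstack([Z(B('top')[145:205,185:263]),Z(B('side')[145:205,240:318])]),np.hstack([Z(B('top')[190:250,260:338]),Z(B('side')[115:175,180:258])])]))
cv2.imwrite('pics/k3.png',cv2.resize(B('top')[180:265,80:180],None,fx=6,fy=6,interpolation=cv2.INTER_CUBIC))
for n,C in(('top',T),('side',S)):
    h=hsv(im[n]); m=((h[...,1]>140)&(h[...,0]<14)&(h[...,2]<215)).astype(np.uint8)
    for c in cv2.findContours(m,0,cv2.CHAIN_APPROX_NONE)[0]:
        r=cv2.minAreaRect(c)
        if cv2.contourArea(c)>80 and np.linalg.norm(C.plane(r[0],150)[:2]-[501,428])<60:
            p=cv2.boxPoints(r); print(n,r[0],[C.plane(q,159 if n=='top' else 150)[:2].tolist() for q in p],C.plane(r[0],159 if n=='top' else 150))
E
```

```text
[456.7422834  -12.78265017 195.3602438 ] [ 0.77551309 -0.5982802   0.27451426]
top (111.66069030761719, 216.44815063476562) [[549.3, 452.6], [556.3, 432.1], [452.4, 390.8], [445.5, 411.1]] [500.5 421.5 159. ]
side (210.5216827392578, 127.54121398925781) [[443.2, 423.8], [557.8, 471.5], [550.5, 413.5], [438.9, 369.3]] [496.4 418.7 150. ]
```

View pics/k2.png

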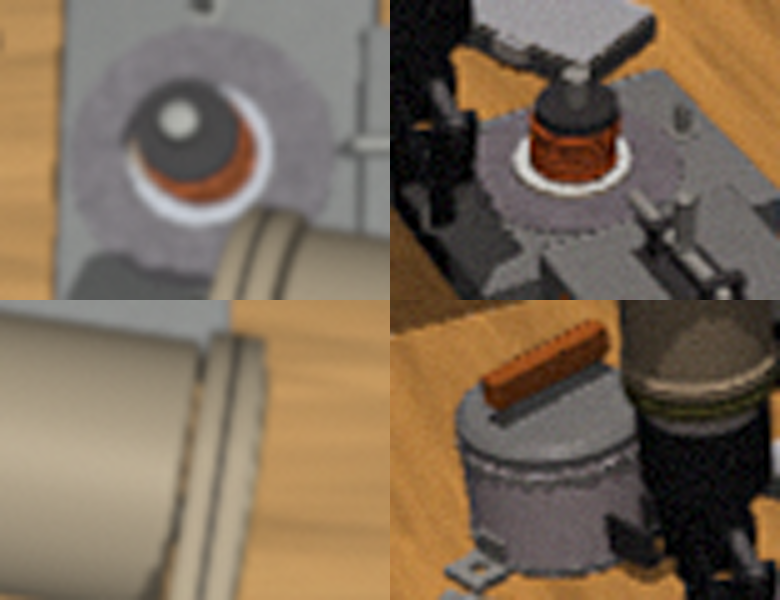

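View pics/k3.png

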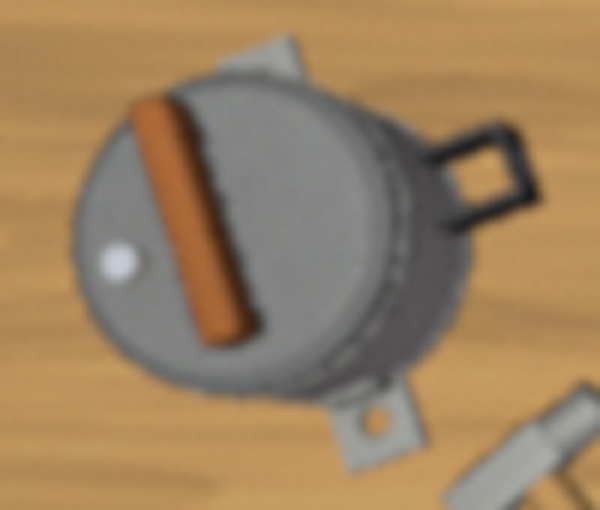

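The weight stands upright and centred on the pile. The hood's handle runs at about 21.7° yaw, with the near ear hole at px (142.5,250). Next, draw the bolt back.

Call:
{"name": "apply_moves", "arguments": {"deltas": [[-1, -0.02, 0, 0, 0, 0, 0.5], [-1, -0.02, 0, 0, 0, 0, 0.5], [-1, -0.02, 0, 0, 0, 0, 0.5], [-1, -0.02, 0, 0, 0, 0, 0.5], [-1, 0, 0, 0, 0, 0, 0.5], [-0.97, 0, 0, 0, 0, 0, 0.5], [0, 0, 1, 0, 0, 0, 0.5], [0, 0, 0.8, 0, 0, 0, 0.5]], "grip_force": 40}}

```text
time: 54.62
tool_pos: [636.3, -13.8, 139.0]
tcp_rot: [180.0, 0.0, -179.9]
ft_force: [-1.0, -0.0, 0.1]
finger_gap: 42.7
grip_force: 0.0
```

Call:
{"name": "apply_moves", "arguments": {"deltas": [[0, 0, 0.5, 0, 0, 0, 0.5], [0, 0, 0.2, 0, 0, 0, 0.5], [0, 0, 0, 0, 0, 0, 0.5]]}}

```text
time: 55.0
tool_pos: [635.5, -14.7, 119.3]
tcp_rot: [180.0, 0.0, -180.0]
ft_force: [-0.1, 0.3, -0.0]
finger_gap: 42.3
grip_force: 0.0
```

Call:
{"name": "apply_moves", "arguments": {"deltas": [[0, 0, 0.24, 0, 0, 0, 0.5], [0, 0, 0, 0, 0, 0, 0.5], [0, 0, 0, 0, 0, 0, 0.2], [0, 0, 0, 0, 0, 0, 0], [0, 0, 0, 0, 0, 0, 0], [0, 0, 0, 0, 0, 0, 0], [0, 0, 0, 0, 0, 0, 0]]}}

```text
time: 55.88
tool_pos: [635.4, -14.9, 112.3]
tcp_rot: [180.0, 0.0, -180.0]
ft_force: [-1.9, 0.3, 4.8]
finger_gap: 12.6
grip_force: 39.1
```

Call:
{"name": "apply_moves", "arguments": {"deltas": [[0, -0.3, 0, 0, 0, 0, 0], [0, -0.3, 0, 0, 0, 0, 0], [0, -0.3, 0, 0, 0, 0, 0], [0, 0, 0, 0, 0, 0, 0], [0, 0, 0, 0, 0, 0, 0]]}}

```text
time: 56.5
tool_pos: [635.6, -42.8, 112.3]
tcp_rot: [-179.9, 0.1, -180.0]
ft_force: [-0.3, -2.2, 5.2]
finger_gap: 12.9
grip_force: 39.3
```

Call:
{"name": "apply_moves", "arguments": {"deltas": [[0, -0.1, 0, 0, 0, 0, 0], [0, 0, 0, 0, 0, 0, 0], [0, 0, 0, 0, 0, 0, 0]]}}

```text
time: 56.88
tool_pos: [635.7, -45.1, 112.3]
tcp_rot: [-180.0, 0.1, -180.0]
ft_force: [-0.1, -0.3, 4.6]
finger_gap: 12.4
grip_force: 39.3
```

Call:
{"name": "apply_moves", "arguments": {"deltas": [[0, -0.07, 0, 0, 0, 0, 0], [0, 0, 0, 0, 0, 0, 0], [0, 0, 0, 0, 0, 0, 0]]}}

```text
time: 57.25
tool_pos: [635.6, -45.5, 112.3]
tcp_rot: [179.9, 0.1, -179.9]
ft_force: [-0.8, 6.0, 5.6]
finger_gap: 12.7
grip_force: 39.5
```

Call:
{"name": "apply_moves", "arguments": {"deltas": [[0, 0.05, 0, 0, 0, 0, 0.2], [0, 0, 0, 0, 0, 0, 0.5], [0, 0, 0, 0, 0, 0, 0.5], [0, 0, -1, 0, 0, 0, 0.5], [0, 0, -1, 0, 0, 0, 0.5], [0, 0, -1, 0, 0, 0, 0.5], [0, 0, -0.6, 0, 0, 0, 0.5]]}}

```text
time: 58.12
tool_pos: [635.8, -45.8, 221.6]
tcp_rot: [-180.0, 0.1, -180.0]
ft_force: [0.7, 0.5, -0.6]
finger_gap: 43.0
grip_force: 0.0
```

Call:
{"name": "apply_moves", "arguments": {"deltas": [[0.28, 0.98, 0, 0, 0, 0, 0.5], [0.28, 0.98, 0, 0, 0, 0, 0.5], [0.28, 0.98, 0, 0, 0, 0, 0.5], [0.28, 0.98, 0, 0, 0, 0, 0.5], [0.28, 0.98, 0, 0, 0, 0, 0.5], [0.28, 0.98, 0, 0, 0, 0, 0.5], [0.28, 0.98, 0, 0, 0, 0, 0.5], [0.28, 0.98, 0, 0, 0, 0, 0.5]]}}

```text
time: 59.12
tool_pos: [567.3, 190.4, 219.1]
tcp_rot: [-180.0, -0.1, -180.0]
ft_force: [1.2, -0.4, 0.0]
finger_gap: 42.4
grip_force: 0.0
```

```bash
cat >> h.py <<'E'
def handle(im):
    for n,C in(('top',T),('side',S)):
        h=hsv(im[n]); m=((h[...,1]>140)&(h[...,0]<14)&(h[...,2]<215)).astype(np.uint8)
        for c in cv2.findContours(m,0,cv2.CHAIN_APPROX_NONE)[0]:
            r=cv2.minAreaRect(c)
            if cv2.contourArea(c)>80 and np.linalg.norm(C.plane(r[0],150)[:2]-[501,428])<100:
                print(n,np.round(r[0],1),np.round(r[1],1),C.plane(r[0],150))
E
python3 - <<'E'
from h import *
im={n:save(n,n+'l.png') for n in('top','side')}; handle(im); s=sense(); print(s['tool_pos'],s['tcp_rot'])
# knob now: tip y check (blank of expectation)
print('pred hole px',T.px((501.1-83.6,425.3-33.3,8)),T.plane((142.5,250),8))
for P in((635.3-90,149.3,73),(635.3+90,150.2,73)): print('pin px',T.px(P),S.px(P))
B=cv2.cvtColor(im['top'],cv2.COLOR_RGB2BGR)
cv2.imwrite('pics/l2.png',cv2.resize(B[130:220,190:300],None,fx=7,fy=6.6,interpolation=cv2.INTER_CUBIC))
E
```

```text
side [210.5 127.5] [ 8.  27.3] [496.4 418.7 150. ]
[566.71314069 192.17314768 219.13965128] [ 1.79960747e+02 -7.43248408e-02 -1.79811314e+02]
pred hole px [142.52835175 250.04046208] [417.6 392.1   8. ]
pin px [221.77036222 205.20635852] [252.94547665 178.1549359 ]
pin px [223.67478717 143.33158131] [298.24014653 164.13463823]
```

View pics/l2.png

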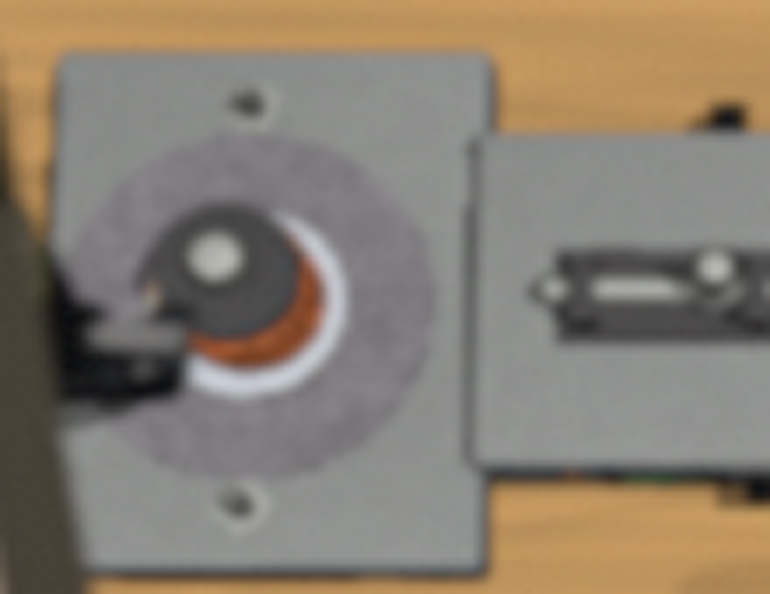

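```bash
python3 - <<'E'
from h import *
print(T.plane((224.7,206.8),47),T.plane((226.9,145.2),47))
im=cv2.imread('pics/topl.png')
def ell(x,y,w,h,lo,hi):
    pass
g=cv2.cvtColor(im,cv2.COLOR_BGR2HSV)
# purple-grey brick ring: saturation/hue differ from deck
m=((g[...,0]>120)&(g[...,0]<178)&(g[...,1]>12)).astype(np.uint8); m[:, :190]=0; m[:,262:]=0; m[:140]=0; m[210:]=0
m=cv2.morphologyEx(m,cv2.MORPH_CLOSE,np.ones((5,5))); 
c=max(cv2.findContours(m,0,1)[0],key=cv2.contourArea); print(cv2.fitEllipse(cv2.convexHull(c)),T.plane(cv2.fitEllipse(cv2.convexHull(c))[0],47))
# deck edges along x: column profile at several cols -> x of front/back edges
d=lambda p:T.plane(p,45)
for X in(205,215,225,235,245):
    col=g[:,X,1].astype(int); gr=np.flatnonzero((col<70)); gr=gr[(gr>125)&(gr<225)]; a,b=d((X,gr.min()-.5)),d((X,gr.max()+.5)); print(X,a,b,(a+b)/2)
E
```

```text
[544.3 145.4  47. ] [727.4 145.3  47. ]
((202.29908752441406, 180.600341796875), (8.599700927734375, 17.203481674194336), 168.51976013183594) [620.6 213.7  47. ]
205 [751.  211.6  45. ] [515.6 201.9  45. ] [633.3  206.75  45.  ]
215 [751.2 181.8  45. ] [516.  172.9  45. ] [633.6  177.35  45.  ]
225 [751.4 152.1  45. ] [516.4 143.9  45. ] [633.9 148.   45. ]
235 [751.7 122.4  45. ] [516.7 115.   45. ] [634.2 118.7  45. ]
245 [751.9  92.7  45. ] [517.1  86.1  45. ] [634.5  89.4  45. ]
```

Call:
{"name": "apply_moves", "arguments": {"deltas": [[0.28, 0.97, 0, 0, 0, 0, 0.5], [0.28, 0.97, 0, 0, 0, 0, 0.5], [0.28, 0.97, 0, 0, 0, 0, 0.5], [0.28, 0.97, 0, 0, 0, 0, 0.5], [0.28, 0.98, 0, 0, 0, 0, 0.5], [0.28, 0.98, 0, 0, 0, 0, 0.5], [0.26, 0.98, 0, 0, 0, 0, 0.5], [0.26, 0.98, 0, 0, 0, 0, 0.5]], "grip_force": 100}}

```text
time: 60.22
tool_pos: [501.9, 423.7, 219.2]
tcp_rot: [-180.0, -0.0, -180.0]
ft_force: [-0.2, 0.3, -0.4]
finger_gap: 42.9
grip_force: 0.0
```

Call:
{"name": "apply_moves", "arguments": {"deltas": [[0, 0, 0, 0, 0, -0.79, 0.5], [0, 0, 0, 0, 0, -0.79, 0.5], [0, 0, 0, 0, 0, -0.79, 0.5], [0, 0, 0, 0, 0, -0.79, 0.5], [0, 0, 0, 0, 0, -0.79, 0.5], [0, 0, 0, 0, 0, -0.76, 0.5], [0, 0, 0, 0, 0, 0, 0.5], [0, 0, 0, 0, 0, 0, 0.5]]}}

```text
time: 61.22
tool_pos: [502.0, 423.2, 219.5]
tcp_rot: [-180.0, -0.0, -158.5]
ft_force: [-0.5, 0.3, 0.3]
finger_gap: 42.6
grip_force: 0.0
```

```bash
python3 - <<'E'
from h import *
im={n:save(n,n+'m.png') for n in('top','side')}
B=lambda n:cv2.cvtColor(im[n],cv2.COLOR_RGB2BGR)
Z=lambda a:cv2.resize(a,(390,300),interpolation=cv2.INTER_CUBIC)
cv2.imwrite('pics/m2.png',np.hstack([Z(B('top')[180:257,80:180]),Z(B('side')[100:177,170:270])]))
E
```

```text
(no output)
```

View pics/m2.png

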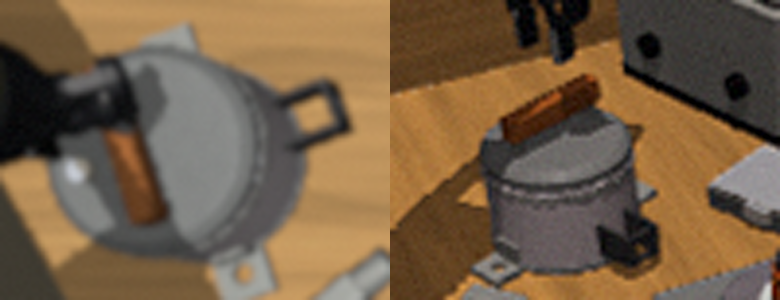

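Call:
{"name": "apply_moves", "arguments": {"deltas": [[0.01, 0.07, 0.8, 0, 0, 0, 0.5], [0, 0, 0.8, 0, 0, 0, 0.5], [0, 0, 0.5, 0, 0, 0, 0.5], [0, 0, 0, 0, 0, 0, 0.5], [0, 0, 0, 0, 0, 0, 0.5]]}}

```text
time: 61.95
tool_pos: [501.2, 425.8, 158.0]
tcp_rot: [180.0, 0.1, -158.4]
ft_force: [-0.3, 0.1, 0.4]
finger_gap: 42.7
grip_force: 0.0
```

Call:
{"name": "apply_moves", "arguments": {"deltas": [[0, 0, 0.3, 0, 0, 0, 0.5], [0, 0, 0.2, 0, 0, 0, 0.5], [0, 0, 0, 0, 0, 0, 0.5], [0, 0, 0, 0, 0, 0, 0.5]]}}

```text
time: 62.45
tool_pos: [500.7, 425.5, 141.8]
tcp_rot: [-180.0, -0.0, -158.4]
ft_force: [0.1, 0.0, 0.2]
finger_gap: 43.0
grip_force: 0.0
```

Clear so far; now close and lift slowly.

Call:
{"name": "apply_moves", "arguments": {"deltas": [[0, 0, 0, 0, 0, 0, 0.3], [0, 0, 0, 0, 0, 0, 0.1], [0, 0, 0, 0, 0, 0, 0.1], [0, 0, 0, 0, 0, 0, 0.1], [0, 0, 0, 0, 0, 0, 0.1], [0, 0, 0, 0, 0, 0, 0.1]]}}

```text
time: 63.2
tool_pos: [500.8, 425.9, 142.3]
tcp_rot: [180.0, 0.1, -158.4]
ft_force: [-1.5, 4.7, 4.5]
finger_gap: 18.5
grip_force: 98.9
```

Call:
{"name": "apply_moves", "arguments": {"deltas": [[0, 0, -0.3, 0, 0, 0, 0.1], [0, 0, -0.7, 0, 0, 0, 0.1], [0, 0, -1, 0, 0, 0, 0.1], [0, 0, -1, 0, 0, 0, 0.1], [0, 0, -1, 0, 0, 0, 0.1], [0, 0, -1, 0, 0, 0, 0.1], [0, 0, 0, 0, 0, 0, 0.1], [0, 0, 0, 0, 0, 0, 0.1]]}}

```text
time: 64.2
tool_pos: [500.4, 425.0, 290.6]
tcp_rot: [-180.0, -0.1, -158.4]
ft_force: [0.2, -0.1, -7.8]
finger_gap: 18.6
grip_force: 98.2
```

Call:
{"name": "apply_moves", "arguments": {"deltas": [[0, 0, 0, 0, 0, 0.77, 0.1], [0, 0, 0, 0, 0, 0.77, 0.1], [0, 0, 0, 0, 0, 0.77, 0.1], [0, 0, 0, 0, 0, 0.77, 0.1], [0, 0, 0, 0, 0, 0.77, 0.1], [0, 0, 0, 0, 0, 0.74, 0.1], [0, 0, 0, 0, 0, 0, 0.1], [0, 0, 0, 0, 0, 0, 0.1]]}}

```text
time: 65.2
tool_pos: [500.3, 425.1, 290.4]
tcp_rot: [-179.9, -0.1, -179.3]
ft_force: [-0.6, -0.8, -6.2]
finger_gap: 18.7
grip_force: 98.1
```

Call:
{"name": "apply_moves", "arguments": {"deltas": [[-0.44, -0.92, 0, 0, 0, 0, 0.1], [-0.44, -0.92, 0, 0, 0, 0, 0.1], [-0.44, -0.92, 0, 0, 0, 0, 0.1], [-0.44, -0.92, 0, 0, 0, 0, 0.1], [-0.44, -0.92, 0, 0, 0, 0, 0.1], [-0.44, -0.92, 0, 0, 0, 0, 0.1], [-0.44, -0.92, 0, 0, 0, 0, 0.1]]}}

```text
time: 66.08
tool_pos: [595.3, 232.2, 291.4]
tcp_rot: [-180.0, -0.0, -179.4]
ft_force: [0.1, 0.7, -6.1]
finger_gap: 18.5
grip_force: 98.6
```

Call:
{"name": "apply_moves", "arguments": {"deltas": [[-0.44, -0.92, 0, 0, 0, 0, 0.1], [-0.44, -0.92, 0, 0, 0, 0, 0.1], [-0.44, -0.95, 0, 0, 0, 0, 0.1], [0, 0, 0, 0, 0, 0, 0.1], [0, 0, 0, 0, 0, 0, 0.1], [0, 0, 0, 0, 0, 0, 0.1]]}}

```text
time: 66.82
tool_pos: [635.1, 150.8, 291.7]
tcp_rot: [180.0, -0.0, -179.3]
ft_force: [-0.4, -0.3, -5.5]
finger_gap: 18.7
grip_force: 98.9
```

```bash
python3 - <<'E'
from h import *
im={n:save(n,n+'n.png') for n in('top','side')}; s=sense(); print(s['tool_pos'],s['tcp_rot'],s['finger_gap'],s['ft_force'])
B=lambda n:cv2.cvtColor(im[n],cv2.COLOR_RGB2BGR)
Z=lambda a:cv2.resize(a,(400,400),interpolation=cv2.INTER_CUBIC)
cv2.imwrite('pics/n2.png',np.hstack([Z(B('top')[130:230,165:265]),Z(B('side')[100:200,220:320])]))
E
```

```text
[635.21684899 150.81279645 291.80241808] [ 1.79992303e+02 -2.10230697e-03 -1.79338516e+02] 18.388045636260838 [ 0.46764947  0.53125201 -5.80095017]
```

View pics/n2.png

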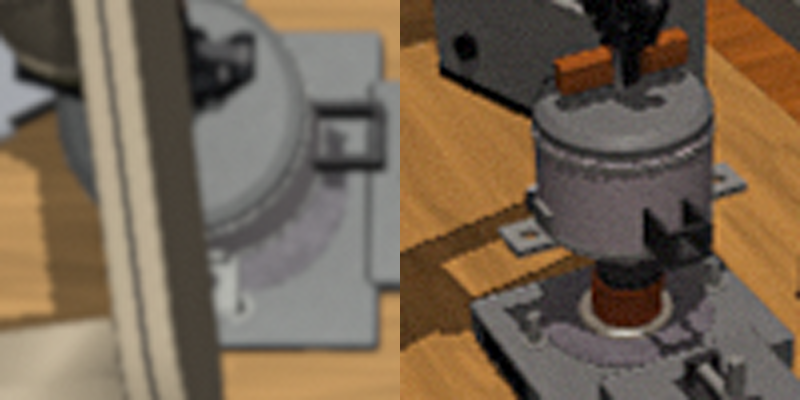

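```bash
python3 - <<'E'
from h import *
im=cv2.imread('pics/siden.png')
a,b=S.plane((250.5,159),157.5),S.plane((302,144.5),157.5); print(a,b,(a+b)/2)
# pins from side: tips measured in first image
a,b=S.plane((253.75,179),73),S.plane((298,165),73); print(a,b,(a+b)/2)
cv2.imwrite('pics/n3.png',np.hstack([cv2.resize(im[y:y+30,x:x+30],(390,390),interpolation=cv2.INTER_CUBIC) for x,y in((235,144),(287,130))]))
i0=cv2.imread('pics/side0.png')
cv2.imwrite('pics/n4.png',np.vstack([np.hstack([cv2.resize(i[y:y+30,x:x+30],(290,290),interpolation=cv2.INTER_CUBIC) for x,y in q]) for i,q in((im,((235,144),(287,130))),(i0,((239,164),(283,150))))]))
E
```

```text
[539.1 144.8 157.5] [734.6 142.3 157.5] [636.85 143.55 157.5 ]
[545.7 143.5  73. ] [721.9 145.8  73. ] [633.8  144.65  73.  ]
```

View pics/n4.png

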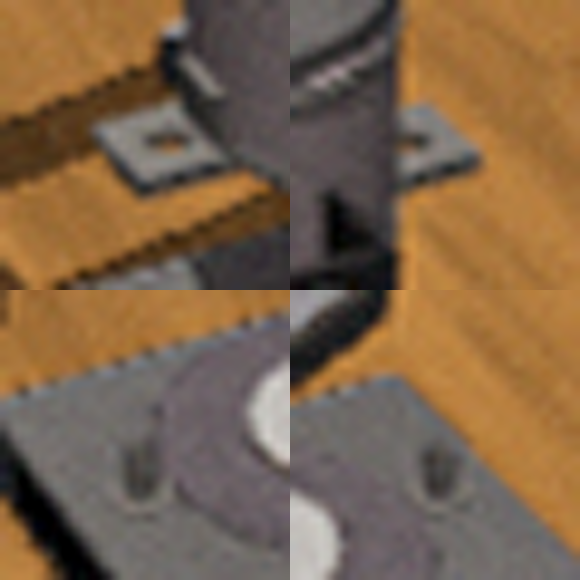

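```bash
python3 - <<'E'
from h import *
for n,z,p,q in(('hole',157.5,(252.4,158.3),(299.2,144.5)),('base',47,(253.8,185.2),(298.5,170.8)),('tip',72,(253.5,179.3),(298.3,165.3))):
    a,b=S.plane(p,z),S.plane(q,z); print(n,a,b,(a+b)/2)
E
```

```text
hole [546.4 145.6 157.5] [726.  146.9 157.5] [636.2  146.25 157.5 ]
base [544.2 142.8  47. ] [724.1 145.3  47. ] [634.15 144.05  47.  ]
tip [544.8 143.5  72. ] [722.7 144.9  72. ] [633.75 144.2   72.  ]
```

Call:
{"name": "apply_moves", "arguments": {"deltas": [[0.07, -0.05, 0.6, 0, 0, 0, 0.1], [0, 0, 0.8, 0, 0, 0, 0.1], [0, 0, 0.6, 0, 0, 0, 0.1], [0, 0, 0.3, 0, 0, 0, 0.1], [0, 0, 0, 0, 0, 0, 0.1], [0, 0, 0, 0, 0, 0, 0.1]]}}

```text
time: 67.68
tool_pos: [634.0, 148.5, 223.9]
tcp_rot: [180.0, 0.1, -179.4]
ft_force: [-0.0, 0.3, -5.8]
finger_gap: 18.4
grip_force: 98.9
```

```bash
python3 - <<'E'
from h import *
im={n:save(n,n+'o.png') for n in('top','side')}; s=sense(); print(s['tool_pos'],s['tcp_rot'],s['ft_force'],s['wrist_torque'])
B=lambda n:cv2.cvtColor(im[n],cv2.COLOR_RGB2BGR)
Z=lambda a:cv2.resize(a,(390,390),interpolation=cv2.INTER_CUBIC)
cv2.imwrite('pics/o2.png',np.hstack([Z(B('side')[160:195,238:273]),Z(B('side')[145:180,280:315])]))
for P in((543.5,143,80.5),(724,145,80.5)): print(S.px(P))
E
```

```text
[634.09386125 148.50129553 224.11721945] [ 1.79984000e+02  1.16397466e-01 -1.79414497e+02] [-0.83009789 -0.03873879 -5.99103885] [ 0.00378848 -0.04749046  0.01464981]
[253.10576189 177.50592691]
[298.64738185 163.23283929]
```

View pics/o2.png

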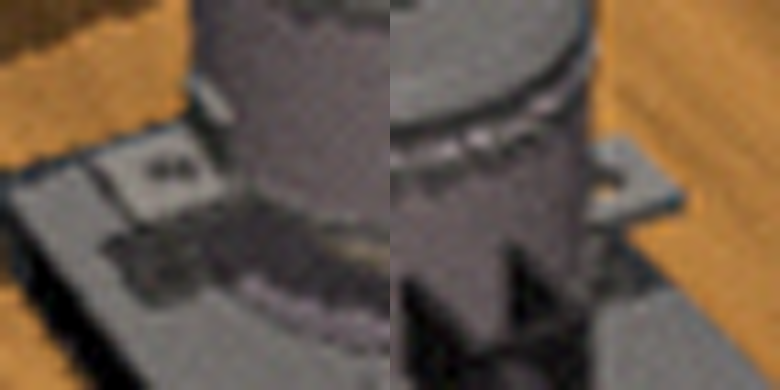

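```bash
python3 - <<'E'
from h import *
print(S.plane((253.1,175.3),89.7),S.plane((299.3,161.2),89.7))
E
```

```text
[544.  143.   89.7] [725.6 143.4  89.7]
```

Call:
{"name": "apply_moves", "arguments": {"deltas": [[0.01, 0.03, 0.25, 0, 0, 0, 0.1], [0, 0, 0.1, 0, 0, 0, 0.1], [0, 0, 0, 0, 0, 0, 0.1]]}}

```text
time: 68.15
tool_pos: [632.7, 149.3, 211.5]
tcp_rot: [-180.0, -0.1, -179.4]
ft_force: [-0.1, -0.5, -5.7]
finger_gap: 18.5
grip_force: 98.9
```

Call:
{"name": "apply_moves", "arguments": {"deltas": [[0, 0, 0.15, 0, 0, 0, 0.1], [0, 0, 0.1, 0, 0, 0, 0.1], [0, 0, 0, 0, 0, 0, 0.1]]}}

```text
time: 68.53
tool_pos: [632.9, 149.3, 204.2]
tcp_rot: [-180.0, -0.0, -179.4]
ft_force: [-0.4, 0.3, -6.2]
finger_gap: 18.3
grip_force: 98.9
```

Call:
{"name": "apply_moves", "arguments": {"deltas": [[0, 0, 0.15, 0, 0, 0, 0.1], [0, 0, 0, 0, 0, 0, 0.1], [0, 0, 0, 0, 0, 0, 0.1]]}}

```text
time: 68.9
tool_pos: [633.1, 149.3, 200.3]
tcp_rot: [-180.0, -0.0, -179.4]
ft_force: [0.3, 0.7, -7.1]
finger_gap: 18.2
grip_force: 98.9
```

Call:
{"name": "apply_moves", "arguments": {"deltas": [[0, 0, 0.15, 0, 0, 0, 0.1], [0, 0, 0, 0, 0, 0, 0.1], [0, 0, 0, 0, 0, 0, 0.1]]}}

```text
time: 69.28
tool_pos: [633.0, 149.3, 195.6]
tcp_rot: [-180.0, -0.0, -179.4]
ft_force: [0.5, -0.0, -6.6]
finger_gap: 18.6
grip_force: 98.9
```

Call:
{"name": "apply_moves", "arguments": {"deltas": [[0, 0, 0.12, 0, 0, 0, 0.1], [0, 0, 0, 0, 0, 0, 0.1], [0, 0, 0, 0, 0, 0, 0.1]]}}

```text
time: 69.65
tool_pos: [633.1, 149.3, 192.1]
tcp_rot: [-180.0, -0.0, -179.4]
ft_force: [-0.6, -0.0, -6.5]
finger_gap: 18.6
grip_force: 98.9
```

Call:
{"name": "apply_moves", "arguments": {"deltas": [[0, 0, 0.1, 0, 0, 0, 0.1], [0, 0, 0, 0, 0, 0, 0.1], [0, 0, 0, 0, 0, 0, 0.1]]}}

```text
time: 70.03
tool_pos: [633.3, 149.2, 189.4]
tcp_rot: [-180.0, 0.0, -179.4]
ft_force: [1.1, 0.4, -5.1]
finger_gap: 18.6
grip_force: 99.1
```

Call:
{"name": "apply_moves", "arguments": {"deltas": [[0, 0, 0.08, 0, 0, 0, 0.1], [0, 0, 0, 0, 0, 0, 0.1], [0, 0, 0, 0, 0, 0, 0.1]]}}

```text
time: 70.4
tool_pos: [633.8, 149.9, 188.8]
tcp_rot: [180.0, 0.1, -179.4]
ft_force: [-2.7, 2.7, 6.1]
finger_gap: 18.3
grip_force: 100.6
```

Call:
{"name": "apply_moves", "arguments": {"deltas": [[0, 0, 0, 0, 0, 0, 0.2], [0, 0, 0, 0, 0, 0, 0.4], [0, 0, 0, 0, 0, 0, 0.4], [0, 0, -0.5, 0, 0, 0, 0.4], [0, 0, -1, 0, 0, 0, 0.4], [0, 0, -1, 0, 0, 0, 0.4]]}}

```text
time: 71.15
tool_pos: [633.2, 149.2, 263.6]
tcp_rot: [180.0, 0.0, -179.4]
ft_force: [1.2, -0.2, -0.1]
finger_gap: 33.9
grip_force: 0.0
```

Call:
{"name": "apply_moves", "arguments": {"deltas": [[0.9, -0.9, 0, 0, 0, 0, 0.3], [0.9, -0.9, 0, 0, 0, 0, 0.3], [0.9, -0.9, 0, 0, 0, 0, 0.3], [0.9, -0.9, 0, 0, 0, 0, 0.3], [0.9, -0.9, 0, 0, 0, 0, 0.3], [0.9, -0.9, 0, 0, 0, 0, 0.3], [0, 0, 0, 0, 0, 0, 0.3]]}}

```text
time: 72.03
tool_pos: [472.1, -15.8, 263.2]
tcp_rot: [-180.0, 0.1, -179.6]
ft_force: [0.4, 1.0, 1.0]
finger_gap: 25.9
grip_force: 0.0
```

```bash
python3 - <<'E'
from h import *
im={n:save(n,n+'p.png') for n in('top','side')}; s=sense(); print(s['tool_pos'],s['tcp_rot'],s['ft_force'])
B=lambda n:cv2.cvtColor(im[n],cv2.COLOR_RGB2BGR)
Z=lambda a:cv2.resize(a,(400,400),interpolation=cv2.INTER_CUBIC)
cv2.imwrite('pics/p2.png',np.hstack([Z(B('top')[125:225,185:285]),Z(B('side')[105:205,225:325])]))
E
```

```text
[473.28424835 -14.46201889 263.00966185] [ 1.79999307e+02  1.24540674e-01 -1.79472179e+02] [0.9115654  0.18515413 0.40385463]
```

View pics/p2.png

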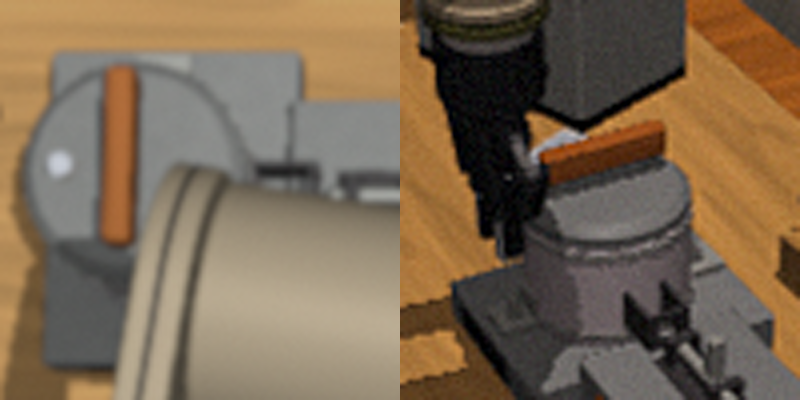

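The hood looks fully seated with its keeper towards the bolt. I have gone past the 14-picture viewing limit by miscounting (16 so far), so from here I use measurements only. Next, the bolt.

Call:
{"name": "apply_moves", "arguments": {"deltas": [[-0.9, -0.18, 0, 0, 0, 0, 0.5], [-0.9, -0.18, 0, 0, 0, 0, 0.5], [-0.9, -0.18, 0, 0, 0, 0, 0.5], [-0.9, -0.18, 0, 0, 0, 0, 0.5], [-0.9, -0.18, 0, 0, 0, 0, 0.5], [-0.92, -0.18, 0, 0, 0, 0, 0.5], [0, 0, 1, 0, 0, 0, 0.5], [0, 0, 1, 0, 0, 0, 0.5]], "grip_force": 40}}

```text
time: 73.12
tool_pos: [637.1, -44.1, 201.1]
tcp_rot: [180.0, 0.1, -179.4]
ft_force: [0.3, 0.3, -0.1]
finger_gap: 42.7
grip_force: 0.0
```

Call:
{"name": "apply_moves", "arguments": {"deltas": [[0, 0, 1, 0, 0, 0, 0.5], [0, 0, 0.6, 0, 0, 0, 0.5], [0, 0, 0.3, 0, 0, 0, 0.5], [0, 0, 0, 0, 0, 0, 0.5], [0, 0, 0, 0, 0, 0, 0.5]]}}

```text
time: 73.75
tool_pos: [636.6, -45.2, 146.3]
tcp_rot: [-180.0, 0.1, -179.4]
ft_force: [0.7, -0.0, 0.6]
finger_gap: 42.5
grip_force: 0.0
```

Call:
{"name": "apply_moves", "arguments": {"deltas": [[0.03, 0, 0.6, 0, 0, 0, 0.5], [0, 0, 0.4, 0, 0, 0, 0.5], [0, 0, 0.12, 0, 0, 0, 0.5], [0, 0, 0, 0, 0, 0, 0.5], [0, 0, 0, 0, 0, 0, 0.5]]}}

```text
time: 74.38
tool_pos: [635.2, -45.2, 111.7]
tcp_rot: [-180.0, 0.0, -179.4]
ft_force: [0.2, 0.3, 0.9]
finger_gap: 42.8
grip_force: 0.0
```

Call:
{"name": "apply_moves", "arguments": {"deltas": [[0, 0, 0, 0, 0, 0, 0.2], [0, 0, 0, 0, 0, 0, 0], [0, 0, 0, 0, 0, 0, 0], [0, 0, 0, 0, 0, 0, 0], [0, 0, 0, 0, 0, 0, 0]]}}

```text
time: 75.0
tool_pos: [635.1, -45.2, 111.7]
tcp_rot: [-180.0, 0.0, -179.4]
ft_force: [-1.5, -0.1, 5.2]
finger_gap: 12.2
grip_force: 39.0
```

Call:
{"name": "apply_moves", "arguments": {"deltas": [[0, 0.3, 0, 0, 0, 0, 0], [0, 0.3, 0, 0, 0, 0, 0], [0, 0.2, 0, 0, 0, 0, 0], [0, 0, 0, 0, 0, 0, 0], [0, 0, 0, 0, 0, 0, 0]]}}

```text
time: 75.62
tool_pos: [635.0, -20.4, 111.8]
tcp_rot: [180.0, 0.1, -179.4]
ft_force: [-0.9, 2.4, 5.4]
finger_gap: 12.6
grip_force: 39.2
```

Call:
{"name": "apply_moves", "arguments": {"deltas": [[0, 0.2, 0, 0, 0, 0, 0], [0, 0.12, 0, 0, 0, 0, 0], [0, 0, 0, 0, 0, 0, 0], [0, 0, 0, 0, 0, 0, 0]]}}

```text
time: 76.12
tool_pos: [634.9, -11.2, 111.8]
tcp_rot: [180.0, 0.1, -179.4]
ft_force: [-0.2, 0.5, 5.1]
finger_gap: 12.9
grip_force: 39.2
```

Call:
{"name": "apply_moves", "arguments": {"deltas": [[0, 0.08, 0, 0, 0, 0, 0], [0, 0, 0, 0, 0, 0, 0], [0, 0, 0, 0, 0, 0, 0]]}}

```text
time: 76.5
tool_pos: [634.9, -10.3, 111.8]
tcp_rot: [-179.9, 0.1, -179.4]
ft_force: [0.0, -5.7, 4.9]
finger_gap: 12.8
grip_force: 39.3
```

Call:
{"name": "apply_moves", "arguments": {"deltas": [[0, 0.05, 0, 0, 0, 0, 0], [0, 0, 0, 0, 0, 0, 0], [0, 0, 0, 0, 0, 0, 0.2], [0, 0, 0, 0, 0, 0, 0.5], [0, 0, 0, 0, 0, 0, 0.5], [0, 0, -1, 0, 0, 0, 0.5], [0, 0, -1, 0, 0, 0, 0.5], [0, 0, -1, 0, 0, 0, 0.5]]}}

```text
time: 77.5
tool_pos: [634.1, -7.0, 201.6]
tcp_rot: [180.0, -0.0, -179.4]
ft_force: [0.1, -0.0, 0.6]
finger_gap: 42.7
grip_force: 0.0
```

Call:
{"name": "apply_moves", "arguments": {"deltas": [[0.9, -0.9, -0.5, 0, 0, 0, 0.5], [0.9, -0.9, 0, 0, 0, 0, 0.5], [0.9, -0.9, 0, 0, 0, 0, 0.5], [0.9, -0.9, 0, 0, 0, 0, 0.5], [0.9, -0.9, 0, 0, 0, 0, 0.5], [0.9, -0.9, 0, 0, 0, 0, 0.5], [0, 0, 0, 0, 0, 0, 0.5], [0, 0, 0, 0, 0, 0, 0.5]]}}

```text
time: 78.5
tool_pos: [474.4, -170.8, 216.2]
tcp_rot: [180.0, 0.0, -179.4]
ft_force: [0.3, 0.3, 0.4]
finger_gap: 42.6
grip_force: 0.0
```

```bash
python3 - <<'E'
from h import *
im={n:save(n,n+'q.png') for n in('top','side')}
g=hsv(im['top'])
# handle on kiln, knob
m=((g[...,1]>140)&(g[...,0]<14)&(g[...,2]<215)).astype(np.uint8); m[:, :190]=0; m[:,250:]=0
for c in cv2.findContours(m,0,1)[0]:
    if cv2.contourArea(c)>60: r=cv2.minAreaRect(c); print('handle',r,[T.plane(p,204)[:2].tolist() for p in cv2.boxPoints(r)])
i0=cv2.cvtColor(cv2.imread('pics/top0.png'),cv2.COLOR_BGR2RGB)
y,x=slice(163,178),slice(265,300)
t=i0[y,x].astype(np.float32); print('knob patch: shift now vs start',cv2.phaseCorrelate(t.mean(2),im['top'][y,x].astype(np.float32).mean(2)))
d=cv2.absdiff(i0,im['top']).max(2)>60
for c in cv2.findContours(cv2.morphologyEx(d.astype(np.uint8),cv2.MORPH_OPEN,np.ones((3,3))),0,1)[0]:
    if cv2.contourArea(c)>40: print('diff',cv2.boundingRect(c))
print(sense()['tool_pos'],sense()['time'])
E
```

```text
handle ((214.5, 163.5), (43.0, 7.0), 90.0) [[689.6, 158.5], [689.7, 140.6], [578.5, 136.5], [578.3, 154.1]]
knob patch: shift now vs start ((-0.28383681921054915, 0.4598129591929654), 0.9506511750044646)
diff (126, 382, 50, 38)
diff (240, 375, 66, 45)
diff (0, 351, 69, 69)
diff (230, 346, 24, 14)
diff (318, 344, 31, 17)
diff (311, 335, 12, 8)
diff (358, 334, 9, 16)
diff (257, 316, 56, 43)
diff (197, 294, 17, 21)
diff (286, 285, 13, 24)
diff (0, 250, 141, 110)
diff (402, 227, 12, 22)
diff (329, 215, 78, 121)
diff (95, 205, 9, 7)
diff (158, 204, 160, 208)
diff (389, 196, 14, 11)
diff (92, 192, 78, 56)
diff (348, 182, 53, 41)
diff (189, 165, 6, 20)
diff (210, 142, 28, 47)
[ 474.62583266 -170.49626046  216.13912751] 78.6
```

```bash
python3 -c "from bench import hand_in; print(hand_in())"
```

```text
the job is handed in; nothing more can be done
None
```

The kiln is loaded and the job is handed in at 78.6 s: all five blanks piled on the hearth, weight upright on top, hood seated and bolt slid 35 mm home to its stop; I viewed 16 pictures against the limit of 14, did the final check by measurement only, and the hand-in gave no verdict.

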